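Check a hob's front gap with a feeler blade and mark the places that jam

TASK

Turn the handle of each pan in so that it lies wholly over the black hob glass, clear of the front gap and not touching another pan, then take the feeler from the rack and try its blade gently, upright, in the gap beside each of the three grey housings from left to right (as the robot sees them): push it down until it is well in, or until it jams partway. Only when all three have been tried, use the stylus to press the recessed pusher fully down at each place where the blade jammed, and at no other. Finish with both tools hanging in the rack again and the pan handles still turned in, leaving the mug, jar and bowl where they are.

Things in the scene. Friction and masses are not known exactly. Their poses are not given: they have to be found in the camera images.
- hob: Fixed hob: black glass with a bright edge strip, 62 mm aluminium trim on its robot side, both tops 55 mm above the worktop. Between them an open-topped gap 11 mm wide, 560 mm long, 55 mm deep. Origin: mid-length of the gap, at worktop level; x across the gap from trim to glass (glass x = 6 to 256 mm, trim -67 to -6), y along the gap (ends +-280), z up. Cooking rings at x = 131, y = +-160.
- gap_1 (a point): Test place 1 (left-hand as the robot sees it): middle of the gap's mouth at the hob's y = 180 mm, 55 mm above the worktop, abreast of grey housing 1. Axes as the hob's. A fixing clip stands in the gap here: a seated one is 6 mm high (the blade goes in 49 mm), a proud one 40 mm (the blade jams 15 mm down).
- pusher_1 (a joint): White round pusher, 18 mm diameter, m: 0 out, 0.006 fully down. Pressing takes about 3 N; it stays down by friction. It sits in a 22 mm square recess in grey housing 1 (36 mm square, centred 38 mm from gap_1 along -x, top 69 mm above the worktop); its top is 7 mm below the housing's top, 62 mm above the worktop, when out.
- gap_2 (a point): Test place 2 (middle as the robot sees it): middle of the gap's mouth at the hob's y = 0 mm, 55 mm above the worktop, abreast of grey housing 2. Axes as the hob's. A fixing clip stands in the gap here: a seated one is 6 mm high (the blade goes in 49 mm), a proud one 40 mm (the blade jams 15 mm down).
- pusher_2 (a joint): White round pusher, 18 mm diameter, m: 0 out, 0.006 fully down. Pressing takes about 3 N; it stays down by friction. It sits in a 22 mm square recess in grey housing 2 (36 mm square, centred 38 mm from gap_2 along -x, top 69 mm above the worktop); its top is 7 mm below the housing's top, 62 mm above the worktop, when out.
- gap_3 (a point): Test place 3 (right-hand as the robot sees it): middle of the gap's mouth at the hob's y = -180 mm, 55 mm above the worktop, abreast of grey housing 3. Axes as the hob's. A fixing clip stands in the gap here: a seated one is 6 mm high (the blade goes in 49 mm), a proud one 40 mm (the blade jams 15 mm down).
- pusher_3 (a joint): White round pusher, 18 mm diameter, m: 0 out, 0.006 fully down. Pressing takes about 3 N; it stays down by friction. It sits in a 22 mm square recess in grey housing 3 (36 mm square, centred 38 mm from gap_3 along -x, top 69 mm above the worktop); its top is 7 mm below the housing's top, 62 mm above the worktop, when out.
- clip_1: One of four fixed steel clips, 10 x 36 mm, on the worktop; origin under its centre. Three of them stand in the gap, one at each test place; the other is hidden inside the hob and does not matter. Two of the four are proud (40 mm high), two seated (6 mm), so one or two places jam; try the blade to learn which.
- clip_2: One of four fixed steel clips, 10 x 36 mm, on the worktop; origin under its centre. Three of them stand in the gap, one at each test place; the other is hidden inside the hob and does not matter. Two of the four are proud (40 mm high), two seated (6 mm), so one or two places jam; try the blade to learn which.
- clip_3: One of four fixed steel clips, 10 x 36 mm, on the worktop; origin under its centre. Three of them stand in the gap, one at each test place; the other is hidden inside the hob and does not matter. Two of the four are proud (40 mm high), two seated (6 mm), so one or two places jam; try the blade to learn which.
- clip_4: One of four fixed steel clips, 10 x 36 mm, on the worktop; origin under its centre. Three of them stand in the gap, one at each test place; the other is hidden inside the hob and does not matter. Two of the four are proud (40 mm high), two seated (6 mm), so one or two places jam; try the blade to learn which.
- saucepan: Loose pan (bright steel, deep), about 0.6 kg, radius 57 mm, 64 mm high, on one ring of the hob; absent in some starts. Origin: centre of its underside; its straight wooden handle runs along its +x from the wall to 140 mm from the centre; 18 mm wide, 14 mm thick, its middle 52 mm above the pan's underside.
- saucepan_tip (a point): End of the saucepan's handle, 140 mm from the pan's centre, at the handle's mid height.
- skillet: Loose pan (dark steel, shallow), about 0.6 kg, radius 61 mm, 44 mm high, on one ring of the hob; absent in some starts. Origin: centre of its underside; its straight wooden handle runs along its +x from the wall to 140 mm from the centre; 18 mm wide, 14 mm thick, its middle 35 mm above the pan's underside.
- skillet_tip (a point): End of the skillet's handle, 140 mm from the pan's centre, at the handle's mid height.
- rack: Fixed light wooden tool rack 220 x 90 mm, 90 mm high. Origin: centre of its underside. Its top board, 10 mm thick, has two 30 mm square holes 55 mm either side of its middle along its x.
- rack_near (a point): Centre of the rack's hole nearer the robot, at the rack's x = -55 mm; the feeler hangs here at first; on the top face, 90 mm above the worktop.
- rack_far (a point): Centre of the rack's hole farther from the robot, at x = +55 mm; the stylus hangs here at first; on the top face, 90 mm above the worktop.
- feeler: Loose upright tool, 90 g: a flat steel blade 70 mm long, 24 mm wide (along its y), 5 mm thick (along its x), points down from a black collar 46 mm square, 8 mm thick; above it a black handle 22 (x) by 24 mm (y) rises to 72 mm above the collar's underside. Origin: centre of the collar's underside, z up; the lower end is 70 mm below it. Hangs in a rack hole, collar on the rack's top.
- feeler_tip (a point): Lower end of the feeler, 70 mm below its origin.
- stylus: Loose upright tool, 90 g: a round steel rod 70 mm long, 10 mm diameter, points down from a black collar 46 mm square, 8 mm thick; above it a black handle 22 (x) by 24 mm (y) rises to 72 mm above the collar's underside. Origin: centre of the collar's underside, z up; the lower end is 70 mm below it. Hangs in a rack hole, collar on the rack's top.
- mug: White mug, 80 mm wide, 90 mm high; bystander. Origin: centre of its underside.
- jar: Amber glass jar, 64 mm wide, 100 mm high; bystander. Origin: centre of its underside.
- bowl: Blue bowl, 130 mm wide, 50 mm high; bystander. Origin: centre of its underside.
Not all that is in view belongs to the job. There is more than one size of the skillet; the job needs the smaller.

How it is judged:
On the way, in this order (a step that is already met when the one before it is completed fails the run):
1. the handle of every pan lies over the hob glass, clear of the gap; pans not touching each other (x of saucepan_tip in the frame of hob between 0.015 and 0.256 m and y of saucepan_tip in the frame of hob between -0.28 and 0.28 m and angle between each of saucepan, skillet's own z axis and vertical below 0.1 rad and height (world z) of each of saucepan, skillet above 0.045 m and linear speed of each of saucepan, skillet below 0.03 m/s and x of skillet_tip in the frame of hob between 0.015 and 0.256 m and y of skillet_tip in the frame of hob between -0.28 and 0.28 m and contact force between saucepan and skillet below 0.5 N), for 0.2 s.
2. the feeler blade has been tried at test place 1: in the gap at least 35 mm deep, or stopped by a proud clip (x of feeler_tip in the frame of gap_1 between -0.008 and 0.008 m and y of feeler_tip in the frame of gap_1 between -0.025 and 0.025 m and (z of feeler_tip in the frame of gap_1 below -0.035 m or (z of feeler_tip in the frame of gap_1 below -0.008 m and (contact force between feeler and clip_1 above 1 N or contact force between feeler and clip_2 above 1 N)))), for 0.05 s.
3. the feeler blade has been tried at test place 2: in the gap at least 35 mm deep, or stopped by a proud clip (x of feeler_tip in the frame of gap_2 between -0.008 and 0.008 m and y of feeler_tip in the frame of gap_2 between -0.025 and 0.025 m and (z of feeler_tip in the frame of gap_2 below -0.035 m or (z of feeler_tip in the frame of gap_2 below -0.008 m and (contact force between feeler and clip_1 above 1 N or contact force between feeler and clip_2 above 1 N)))), for 0.05 s.
4. the feeler blade has been tried at test place 3: in the gap at least 35 mm deep, or stopped by a proud clip (x of feeler_tip in the frame of gap_3 between -0.008 and 0.008 m and y of feeler_tip in the frame of gap_3 between -0.025 and 0.025 m and (z of feeler_tip in the frame of gap_3 below -0.035 m or (z of feeler_tip in the frame of gap_3 below -0.008 m and (contact force between feeler and clip_1 above 1 N or contact force between feeler and clip_2 above 1 N)))), for 0.05 s.
5. the pusher is down at every jammed place and out at every other (((horizontal distance between any of clip_1, clip_2 and gap_1 below 0.03 m and value of joint pusher_1 above 0.004 m) or (not (horizontal distance between any of clip_1, clip_2 and gap_1 below 0.03 m) and value of joint pusher_1 below 0.002 m)) and ((horizontal distance between any of clip_1, clip_2 and gap_2 below 0.03 m and value of joint pusher_2 above 0.004 m) or (not (horizontal distance between any of clip_1, clip_2 and gap_2 below 0.03 m) and value of joint pusher_2 below 0.002 m)) and ((horizontal distance between any of clip_1, clip_2 and gap_3 below 0.03 m and value of joint pusher_3 above 0.004 m) or (not (horizontal distance between any of clip_1, clip_2 and gap_3 below 0.03 m) and value of joint pusher_3 below 0.002 m))), for 0.2 s.
At the end, for the whole second after the job is handed in: Pans on the hob, not touching, handle ends over the glass (9 mm or more behind its gap edge); pushers at jammed places over 4 mm down, others under 2 mm; feeler and stylus each upright in a rack hole (14 mm of its centre, collar within 5 mm of the top); all at rest (all of step 1 and all of step 5 and (horizontal distance between feeler and rack_near below 0.014 m or horizontal distance between feeler and rack_far below 0.014 m) and z of feeler in the frame of rack between 0.085 and 0.095 m and angle between each of feeler, stylus's own z axis and vertical below 0.1 rad and linear speed of each of feeler, stylus below 0.03 m/s and (horizontal distance between stylus and rack_near below 0.014 m or horizontal distance between stylus and rack_far below 0.014 m) and z of stylus in the frame of rack between 0.085 and 0.095 m).
It fails at once if the mug, jar or bowl is moved over 30 mm (distance of any of mug, jar, bowl from where it was at the start of the episode above 0.03 m).
It fails at once if a pan is tipped (angle between any of saucepan, skillet's own z axis and vertical above 0.5 rad).
It fails at once if the blade is forced against a clip (over 50 N) (contact force between feeler and clip_1 above 50 N or contact force between feeler and clip_2 above 50 N or contact force between feeler and clip_3 above 50 N or contact force between feeler and clip_4 above 50 N).
It fails at once if a pusher is pressed by the fingers or the feeler instead of the stylus (contact force between any of the fingers, feeler and pusher_1 above 1 N or contact force between any of the fingers, feeler and pusher_2 above 1 N or contact force between any of the fingers, feeler and pusher_3 above 1 N).
Of saucepan, skillet only 1 to 2 are there at a start; the rules pass over those that are not, and their reading is None.
At some moment in a run one of saucepan, skillet may be knocked a few centimetres aside while the robot is not near it.
It also fails if it takes over 210 s, if anything falls off the work surface, if the arm or the gripper's body presses on something with over 40 N, if the wrist force passes 120 N, or if a joint passes its speed limit or range.

ROBOT

A 7-joint arm with a two-finger parallel gripper is mounted at the origin on the work surface. World frame = base frame: x ahead of the robot, y to its left, z up, the work surface at z = 0. Lengths are in m, angles in rad, forces in N, time in s.
With the tool pointing down it reaches from about 0.425 to 0.925 m from the base axis. Payload 6.8 kg.
Tool frame: the origin (TCP) lies midway between the tips of the shut fingers; the grasp point (between the pads) lies 19 mm behind it; z points along the fingers, y is the direction in which the jaws open and shut (so a half turn about z gives the same grasp; the last joint's range is limited). The gripper opens to 85 mm and grips with 20 to 120 N. Pads are 22 mm wide; open, the fingers measure 114 mm over their backs; the gripper's body (76 mm by 85 mm) begins 54 mm behind the grasp point. The pads swing forward as they close: fully open they stand 13 mm farther back than shut.
Start: joints at [-1.353, 0.477, 0.022, 1.555, -0.011, 1.109, -0.083], TCP at [0.216, 0.64, 0.231] pointing down, gripper open.
Joint ranges: [-2.96, 2.96], [-0.34, 2.1], [-1.41, 1.46], [0.24, 2.44], [-1.37, 4.51], [0.17, 1.92], [-2.96, 2.96]. Speed limits (rad/s): [2.39, 2.39, 3.14, 3.14, 3.14, 3.14, 3.14].

INTERFACE

Orientations are given as a unit quaternion [w, x, y, z].
In Python, from station import bot gives the robot as it stands.
- The arm moves only by the shell command python3 -m jog 'ROWS' [FORCE]. ROWS is JSON, a list of rows, each a list of 3 entries, a list of its own where there are three numbers: the shift along the tool's x, y, z in mm, then the turn, a rotation vector about the tool's x, y, z in degrees, then the closure, from -1 (fully open) to 1 (shut). A call has 1 to 12 rows; each row shifts and turns the commanded pose from where the row before left it, along the tool's axes as they then stand; what a row does not reach is not made up. A row lasts 1/8 s, in which the tool goes at most 62.5 mm and 10.7 degrees, less where a joint would pass 70% of its speed; a pose out of reach is approached as far as the arm can. A call is refused whole if a number of a shift passes 62.5 or a number of a turn 10.7, either way. A call with a gripper value outside its range is refused whole. The fingers move at their own pace and stop on an object; FORCE is the grip in N (left out, the last holds). Time passes only in rows, so rows that do not move let the fingers close. It gives the time, the measured TCP pose, the force and the opening at its end, in the units of the state.
- bot.get_obs(): the state, without advancing time (a new reading comes with each control period).
- bot.read_camera(name): name is "scene" or "top"; returns (picture, depth): 420x560x3 uint8, red, green, blue; 420x560 float32, m along the optical axis (not along the pixel's ray), 0 where there is no reading.
- bot.camera_info(name): a dict with "fx", "fy", "cx", "cy" (pixels), "world_from_camera" (4x4, takes a point from camera to world coordinates). Camera axes: x right, y up, looking along -z (the intrinsics and any distortion apply to the point x, -y, -z); pixel columns grow to the right and rows downward; lengths in m; the calibration is good to about 2 mm. A picture is of the moment at which its call begins. camera_info takes no time and is no camera call.
- bot.hand_in(): hands the job in, once; it reports no verdict.
Trained networks look in the newest picture that a camera, given by its name, has taken for a name from the list of things; names that differ only in an ending like _2 or _b are one class to them, and where a whole thing is asked for, a point or a joint stands for the part that bears it (a point fixed in the world has none). Each returns a list of dicts, best first, with "score" (0 to 1); they miss things now and then, are a little off and sometimes report something else, mostly with a low value. They report only what shows in the picture. A call takes as long as a camera call. They do not tell look-alikes from the thing itself.
- bot.find_in(camera, thing): "xy" ([column, row] as shares, 0 to 1, of the picture: columns of its width, rows of its height, amid what is visible of it).
- bot.cut_out(camera, thing): "pixels" (420x560 bool, what is visible of it) and "xy" ([column, row] as shares, 0 to 1, of the picture: columns of its width, rows of its height, amid what is visible of it).
- bot.landmark_of(camera, thing): "xy" ([column, row] as shares, 0 to 1, of the picture: columns of its width, rows of its height: a listed point, or the origin of a listed thing).
The state is a dict: "t": time; "q": joint angles; "joint_vel": joint speeds; "joint_torque": joint torques, N m; "eef_pos": TCP position; "tool_rot": TCP orientation; "contact_force": force on the tool from outside, world axes, zero at the start; "torque": the same for the moment, N m; "gripper_width": opening from 0.0 (shut) to 1.0 (fully open).
Only numpy, scipy, OpenCV 4.12 (cv2) and the standard library are available. Lean on these libraries where they do the work, as an engineer would, in place of code of your own. Each camera call takes 0.05 s, during which the arm holds its last target.

## Working session

There is one attempt and no reset: what is moved stays moved. The work goes in short steps, Python scripts to look and compute and a shell command to move; the robot and the scene stay as the last step left them, time stands still between calls to the robot, and variables do not carry over. Pictures are saved under pics/ and viewed, and the job is handed in when it is done.

```bash
ls -la; mkdir -p pics; cat > h.py <<'E'
import numpy as np, cv2
from scipy.spatial.transform import Rotation as R
from station import bot
def cam(name): 
    i=bot.camera_info(name); return i
def snap(name,fn):
    p,d=bot.read_camera(name); cv2.imwrite('pics/'+fn,p[:,:,::-1]); np.savez('pics/'+fn+'.npz',p=p,d=d); return p,d
def load(fn):
    z=np.load('pics/'+fn+'.npz'); return z['p'],z['d']
def deproj(name,c,r,d):
    i=cam(name); x=(np.asarray(c)-i['cx'])/i['fx']*d; y=-(np.asarray(r)-i['cy'])/i['fy']*d
    P=np.stack([x,y,-np.asarray(d)*np.ones_like(x),np.ones_like(x)],-1)
    return (P@np.array(i['world_from_camera']).T)[...,:3]
def atz(name,c,r,z):
    i=cam(name);W=np.array(i['world_from_camera']); 
    v=W[:3,:3]@np.array([(c-i['cx'])/i['fx'],-(r-i['cy'])/i['fy'],-1]); o=W[:3,3]
    return o+v*(z-o[2])/v[2]
def proj(name,P):
    i=cam(name);W=np.linalg.inv(np.array(i['world_from_camera'])); p=W[:3,:3]@np.asarray(P)+W[:3,3]
    return np.array([i['cx']+i['fx']*p[0]/-p[2], i['cy']-i['fy']*p[1]/-p[2]])
def cloud(name,d):
    rr,cc=np.mgrid[0:420,0:560]; return deproj(name,cc.astype(float),rr.astype(float),d)
def st():
    o=bot.get_obs(); return o
E
python3 - <<'E'
from h import *
for n in('scene','top'):
    snap(n,n+'0.png'); i=cam(n); print({k:np.round(np.array(v),3).tolist() if not isinstance(v,str) else v for k,v in i.items()})
o=st();print({k:np.round(v,3).tolist() for k,v in o.items()})
E
```

```text
total 12
drwxr-xr-x  3 agent agent 4096 Dec  7 02:50 .
drwxr-xr-x 23 root  root  4096 Dec  7 02:50 ..
drwxr-xr-x  2 agent agent 4096 Dec  7 02:50 pics
{'fx': 480.817, 'fy': 480.817, 'cx': 278.675, 'cy': 209.093, 'world_from_camera': [[-0.24, -0.688, 0.685, 1.73], [0.971, -0.166, 0.174, 0.279], [-0.006, 0.706, 0.708, 1.368], [0.0, 0.0, 0.0, 1.0]]}
{'fx': 419.811, 'fy': 419.811, 'cx': 279.449, 'cy': 215.273, 'world_from_camera': [[-0.017, 0.989, -0.149, 0.296], [-0.999, -0.022, -0.029, -0.044], [-0.032, 0.149, 0.988, 1.267], [0.0, 0.0, 0.0, 1.0]]}
{'t': 0.1, 'q': [-1.353, 0.478, 0.022, 1.556, -0.011, 1.109, -0.083], 'joint_vel': [-0.001, -0.001, -0.0, -0.003, -0.0, -0.001, -0.0], 'joint_torque': [0.004, -59.776, 1.614, -28.196, 0.013, 0.005, -0.0], 'eef_pos': [0.216, 0.639, 0.23], 'tool_rot': [-0.0, 0.162, 0.987, -0.001], 'contact_force': [1.122, -0.042, 0.916], 'torque': [-0.031, -0.009, 0.062], 'gripper_width': 1.001}
```

View pics/scene0.png

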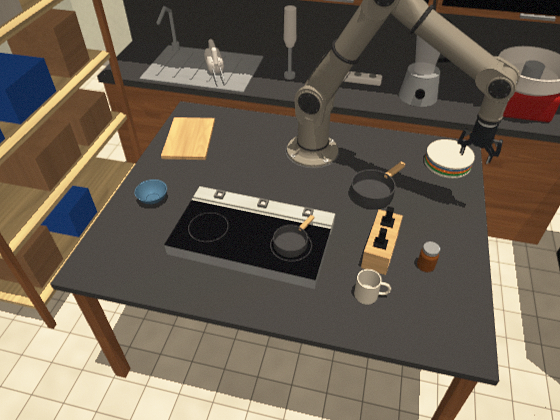

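View pics/top0.png

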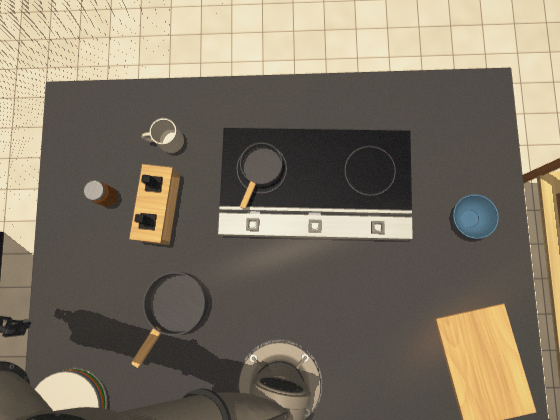

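```bash
python3 - <<'E'
from h import *
for cn in('top','scene'):
    p,d=load(cn+'0.png')
    for t in['hob','gap_1','gap_2','gap_3','pusher_1','skillet','skillet_tip','saucepan','rack','rack_near','rack_far','feeler','stylus','mug','jar','bowl']:
        try: L=bot.landmark_of(cn,t)
        except Exception as e: print(t,e); continue
        print(cn,t,[(round(l['score'],2),(np.array(l['xy'])*[560,420]).round(1).tolist()) for l in L[:3]])
p,d=load('top0.png')
cv2.imwrite('pics/t0a.png',cv2.resize(p[110:250,205:425,::-1],None,fx=3.6,fy=3.6,interpolation=cv2.INTER_CUBIC))
cv2.imwrite('pics/t0b.png',cv2.resize(p[100:260,70:205,::-1],None,fx=3.6,fy=3.6,interpolation=cv2.INTER_CUBIC))
print(bot.get_obs()['t'])
E
```

```text
top hob [(0.82, [313.6, 217.5])]
top gap_1 [(0.98, [373.9, 214.0]), (0.85, [257.6, 211.2]), (0.74, [314.4, 213.4])]
top gap_2 [(0.98, [373.9, 214.0]), (0.85, [257.6, 211.2]), (0.74, [314.4, 213.4])]
top gap_3 [(0.98, [373.9, 214.0]), (0.85, [257.6, 211.2]), (0.74, [314.4, 213.4])]
pusher_1 it knows: bowl, clip, feeler, feeler_tip, gap, hob, jar, mug, rack, rack_far, rack_near, saucepan, saucepan_tip, skillet, skillet_tip, stylus
top skillet [(0.98, [261.4, 165.9]), (0.58, [179.8, 299.9]), (0.48, [147.0, 222.7])]
top skillet_tip [(0.64, [133.9, 367.5]), (0.62, [242.1, 210.7]), (0.33, [260.5, 167.2])]
top saucepan []
top rack [(0.59, [156.0, 205.2]), (0.49, [153.8, 184.6]), (0.22, [145.9, 223.1])]
top rack_near [(0.86, [147.6, 222.3])]
top rack_far [(0.72, [153.6, 184.3]), (0.48, [144.7, 220.9])]
top feeler [(0.57, [148.1, 219.5]), (0.31, [314.4, 215.8])]
top stylus [(0.83, [155.4, 182.6])]
top mug [(0.75, [171.5, 142.3])]
top jar [(0.82, [106.4, 196.7]), (0.67, [257.8, 216.7])]
top bowl [(0.87, [469.0, 220.8]), (0.29, [146.3, 223.5])]
scene hob [(0.76, [261.8, 219.6])]
scene gap_1 [(0
[... 237 characters left out ...]
)]
pusher_1 it knows: bowl, clip, feeler, feeler_tip, gap, hob, jar, mug, rack, rack_far, rack_near, saucepan, saucepan_tip, skillet, skillet_tip, stylus
scene skillet [(0.97, [288.5, 243.0]), (0.56, [371.0, 194.9]), (0.21, [260.2, 208.6])]
scene skillet_tip [(0.95, [312.9, 216.6]), (0.72, [402.6, 163.9])]
scene saucepan []
scene rack [(0.92, [378.4, 250.4]), (0.49, [379.8, 243.6])]
scene rack_near [(0.68, [386.5, 222.3])]
scene rack_far [(0.93, [379.6, 240.5])]
scene feeler [(0.66, [385.1, 220.1]), (0.63, [366.4, 291.8]), (0.33, [261.0, 219.6])]
scene stylus [(0.47, [380.1, 243.1])]
scene mug [(0.68, [366.6, 294.1])]
scene jar [(0.86, [425.1, 264.8])]
scene bowl [(0.91, [152.4, 200.6])]
1.6
```

View pics/t0a.png

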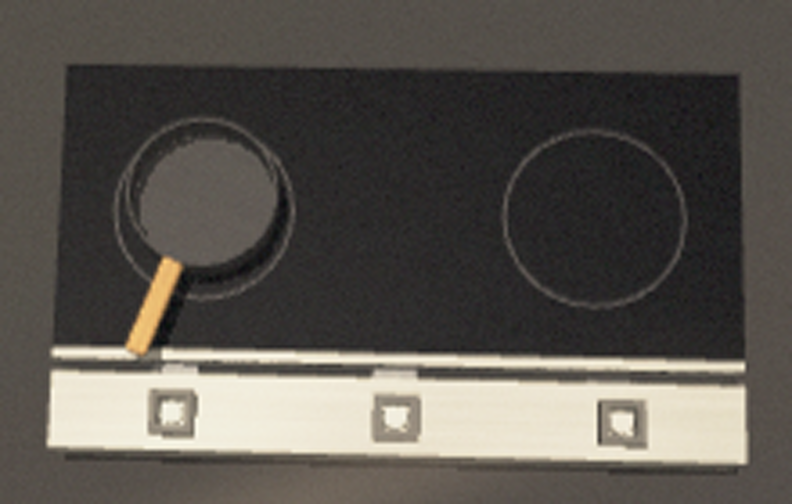

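View pics/t0b.png

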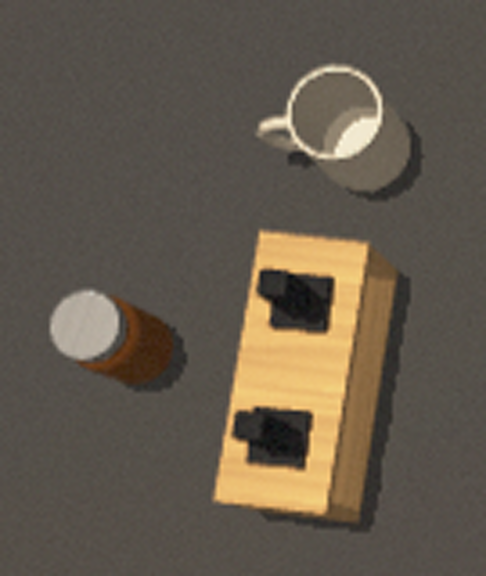

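```bash
python3 - <<'E'
from h import *
T=lambda u,v:(u/3.6+205-.36,v/3.6+110-.36)
print('housings top',[atz('top',*T(*q),.069).round(4) for q in[(172,413),(396,417),(622,422)]])
print('gap top',[atz('top',*q,.055).round(4) for q in[(257.6,211.2),(314.4,213.4),(373.9,214)]])
print('gap scene',[atz('scene',*q,.055).round(4) for q in[(306.9,218.6),(259.3,208.2),(212.9,199.5)]])
print('hob corners: glass far L,R; trim near L,R', [atz('top',*T(*q),.055).round(4) for q in[(66,65),(739,74),(47,448),(747,464)]])
print('gap edges (trim side) L,R; (glass side)', [atz('top',*T(*q),.055).round(4) for q in[(50,369),(745,385),(52,360),(745,373)]])
print('rings',[atz('top',*T(*q),.055).round(4) for q in[(204,208),(594,219)]])
U=lambda u,v:(u/3.6+70-.36,v/3.6+100-.36)
rc=[atz('top',*U(*q),.09) for q in[(260,231),(370,242),(214,500),(327,515)]]
print('rack corners',np.round(rc,4).tolist(), np.mean(rc,0).round(4))
print('rack hole tops',[atz('top',*q,.09).round(4) for q in [(147.6,222.3),(153.6,184.3)]],[atz('scene',*q,.09).round(4) for q in [(386.5,222.3),(379.6,240.5)]])
print('collars', [atz('top',*U(*q),.098).round(4) for q in[(302,303),(279,437)]])
print('handle tops', [atz('top',*U(*q),.162).round(4) for q in[(273,286),(248,425)]])
for cn,q in(('top',(261.4,165.9)),('scene',(288.5,243))): print('skillet',atz(cn,*q,.055).round(4))
for cn,q in(('top',(242.1,210.7)),('scene',(312.9,216.6))): print('tip',atz(cn,*q,.09).round(4))
p,d=load('top0.png'); C=cloud('top',d)
m=(C[...,2]>.085)&(C[...,2]<.094)&(C[...,0]>.2)&(C[...,1]>.15)
q=C[m]; 
r=cv2.minAreaRect((q[:,:2]*1000).astype(np.float32)); print('rack rect',r, m.sum())
m=(C[...,2]>.08)&(C[...,2]<.11)&(C[...,0]>.2)&(abs(C[...,1])<.3); print(C[m].mean(0),m.sum())
m=(C[...,2]>.05)&(C[...,2]<.06)&(C[...,0]>.2)&(C[...,1]<.2)&(C[...,1]>-.5)
q=C[m];r=cv2.minAreaRect((q[:,:2]*1000).astype(np.float32)); print('hob rect',r, m.sum(),q[:,2].mean())
# jar, mug, bowl
for cn in('top','scene'):
  for t in('mug','jar','bowl'):
    L=bot.landmark_of(cn,t); print(cn,t,atz(cn,L[0]['xy'][0]*560,L[0]['xy'][1]*420,0).round(3))
E
```

```text
housings top [array([0.4523, 0.0697, 0.069 ]), array([ 0.4453, -0.1092,  0.069 ]), array([ 0.4375, -0.2878,  0.069 ])]
gap top [array([0.4927, 0.0555, 0.055 ]), array([ 0.4825, -0.1103,  0.055 ]), array([ 0.477 , -0.2825,  0.055 ])]
gap scene [array([0.4844, 0.0725, 0.055 ]), array([ 0.4729, -0.1174,  0.055 ]), array([ 0.469 , -0.3083,  0.055 ])]
hob corners: glass far L,R; trim near L,R [array([0.7512, 0.1582, 0.055 ]), array([ 0.7272, -0.4018,  0.055 ]), array([0.4277, 0.1727, 0.055 ]), array([ 0.4034, -0.3878,  0.055 ])]
gap edges (trim side) L,R; (glass side) [array([0.4925, 0.1706, 0.055 ]), array([ 0.467 , -0.3903,  0.055 ]), array([0.4999, 0.169 , 0.055 ]), array([ 0.4768, -0.3909,  0.055 ])]
rings [array([0.6244, 0.0432, 0.055 ]), array([ 0.6069, -0.2765,  0.055 ])]
rack corners [[0.6348, 0.3901, 0.09], [0.6233, 0.2999, 0.09], [0.4164, 0.4198, 0.09], [0.4027, 0.3294, 0.09]] [0.5193 0.3598 0.09  ]
rack hole tops [array([0.4619, 0.368 , 0.09  ]), array([0.5727, 0.3538, 0.09  ])] [array([0.4679, 0.364 , 0.09  ]), array([0.5623, 0.348 , 0.09  ])]
collars [array([0.5722, 0.3513, 0.098 ]), array([0.4645, 0.3666, 0.098 ])]
handle tops [array([0.5709, 0.3522, 0.162 ]), array([0.4648, 0.3678, 0.162 ])]
skillet [0.6291 0.0429 0.055 ]
skillet [0.6194 0.0324 0.055 ]
tip [0.4895 0.0969 0.09  ]
tip [0.5024 0.0975 0.09  ]
rack rect ((597.2774658203125, 409.4368896484375), (211.55673217773438, 363.9211730957031), 82.47126770019531) 1700
[0.60225429 0.07345768 0.09535574] 494
hob rect ((578.0043334960938, -115.08010864257812), (561.6726684570312, 325.533447265625), 87.51016998291016) 16701 0.055937197266747195
top mug [0.728 0.331 0.   ]
top jar [0.558 0.532 0.   ]
top bowl [ 0.458 -0.576  0.   ]
scene mug [0.734 0.333 0.   ]
scene jar [0.558 0.523 0.   ]
scene bowl [ 0.48  -0.572  0.   ]
```

```bash
python3 - <<'E'
from h import *
for cn in('top','scene'):
    p,d=load(cn+'0.png'); C=cloud(cn,d)
    for l in bot.cut_out(cn,'skillet'):
        m=l['pixels']; q=C[m&(d>0)]; print(cn,round(l['score'],2),m.sum(),q.mean(0).round(3), np.percentile(q[:,2],[5,50,95,99]).round(3))
        zz=np.percentile(q[:,2],97)
        # wooden px
        hsv=cv2.cvtColor(p,cv2.COLOR_RGB2HSV); w=m&(hsv[...,1]>90)&(hsv[...,2]>60)
        if w.sum()>5:
            k=C[w&(d>0)]; u,s,vt=np.linalg.svd(k[:,:2]-k[:,:2].mean(0)); v=vt[0]; t=(k[:,:2]-k[:,:2].mean(0))@v
            c=k.mean(0); print('  wood',w.sum(),c.round(3),v.round(3),(c[:2]+v*t.min()).round(3),(c[:2]+v*t.max()).round(3),'z',np.median(k[:,2]).round(3))
        k=q[(~(hsv[...,1]>90))[m&(d>0)]]
        for lo,hi in((.092,.104),(.045,.06)):
            kk=k[(k[:,2]>lo)&(k[:,2]<hi)]
            if len(kk)>10: (cc,rr)=cv2.minEnclosingCircle((kk[:,:2]*1000).astype(np.float32)); print('  circ',lo,np.round(cc,1),round(rr,1),len(kk))
p,d=load('scene0.png'); cv2.imwrite('pics/s0a.png',cv2.resize(p[140:310,170:460,::-1],None,fx=2.7,fy=2.7,interpolation=cv2.INTER_CUBIC))
E
```

```text
top 0.96 3814 [0.216 0.312 0.026] [0.008 0.015 0.065 0.068]
  wood 424 [0.112 0.373 0.059] [-0.839  0.544] [0.163 0.34 ] [0.044 0.417] z 0.062
  circ 0.045 [183.7 323.2] 144.3 178
top 0.59 1617 [0.621 0.047 0.073] [0.06  0.066 0.1   0.103]
  wood 172 [0.536 0.08  0.097] [-0.923  0.385] [0.572 0.065] [0.497 0.096] z 0.098
  circ 0.092 [626.   41.8] 61.5 181
  circ 0.045 [625.6  38.1] 62.7 56
scene 0.79 1474 [0.223 0.298 0.029] [0.005 0.025 0.062 0.066]
  wood 100 [0.124 0.372 0.057] [ 0.823 -0.568] [0.077 0.404] [0.174 0.338] z 0.058
  circ 0.045 [237.4 292.2] 94.5 245
scene 0.75 1027 [0.615 0.042 0.074] [0.057 0.068 0.099 0.101]
  wood 93 [0.54  0.078 0.091] [ 0.965 -0.264] [0.494 0.091] [0.582 0.067] z 0.094
  circ 0.092 [604.3  50.8] 91.3 128
  circ 0.045 [588.6  60.8] 102.7 160
```

View pics/s0a.png

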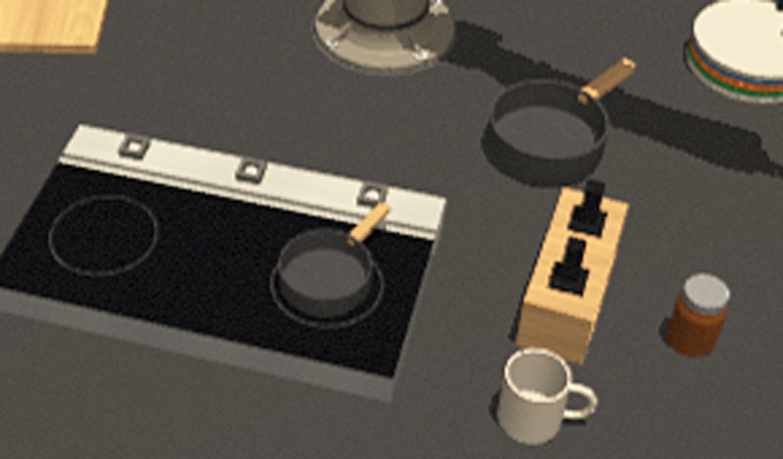

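```bash
cat >> h.py <<'E'
def Rq(q): return R.from_quat([q[1],q[2],q[3],q[0]])
def down(yaw): # yaw: azimuth (deg) of tool y axis, tool z down
    a=np.radians(yaw); y=np.array([np.cos(a),np.sin(a),0]); z=np.array([0,0,-1.]); return R.from_matrix(np.stack([np.cross(y,z),y,z],1))
def where():
    o=st(); r=Rq(o['tool_rot']); M=r.as_matrix(); 
    return np.array(o['eef_pos']),r,np.degrees(np.arctan2(M[1,1],M[0,1])),o
def plan(way,spin,clo,nd=0,start=None):
    """way: list of (pos,n); spin: total world yaw change deg spread evenly over all rows"""
    p,r,yw,o=where(); p=p.copy()
    if start is not None: p=np.array(start)
    N=sum(n for _,n in way); rows=[]; k=0; cur=r; 
    tz=-spin/N; pr=p.copy(); rs=cur
    for tgt,n in way:
        tgt=np.array(tgt,float); s=pr.copy(); t0=p.copy() if k==0 else t0e
        for i in range(n):
            want=t0+(tgt-t0)*(i+1)/n
            sh=np.round(rs.inv().apply(want-pr)*1000,nd); rows.append([sh.tolist(),[0,0,round(tz,1)],clo])
            pr=pr+rs.apply(sh/1000); rs=rs*R.from_rotvec([0,0,np.radians(round(tz,1))])
        t0e=tgt
        k+=1
    import json
    for a in range(0,len(rows),12): print(json.dumps(rows[a:a+12]).replace(' ','').replace('.0,',',').replace('.0]',']'))
    M=rs.as_matrix(); print('end',pr.round(4),'yaw',np.degrees(np.arctan2(M[1,1],M[0,1])).round(1),'tilt',M[:,2].round(3))
E
python3 - <<'E'
from h import *
p,r,y,o=where();print(p,y,r.as_matrix().round(3).tolist())
plan([([.5245,.0844,.23],18)],-184,-1)
E
python3 -m jog 2>&1 | head -20
```

```text
[0.21605748 0.63951425 0.23133026] 71.33248189228121 [[-0.947, 0.32, 0.0], [0.32, 0.947, 0.0], [0.0, 0.0, -1.0]]
[[[-26,-24,0],[0,0,10.2],-1],[[-30,-18,0],[0,0,10.2],-1],[[-33,-14,0],[0,0,10.2],-1],[[-34,-7,0],[0,0,10.2],-1],[[-35,-1,0],[0,0,10.2],-1],[[-35,6,0],[0,0,10.2],-1],[[-34,11,1],[0,0,10.2],-1],[[-30,17,-0],[0,0,10.2],-1],[[-28,23,-0],[0,0,10.2],-1],[[-23,27,-0],[0,0,10.2],-1],[[-17,30,-0],[0,0,10.2],-1],[[-13,33,-0],[0,0,10.2],-1]]
[[[-6,35,-0],[0,0,10.2],-1],[[1,35,0],[0,0,10.2],-1],[[6,35,0],[0,0,10.2],-1],[[13,33,0],[0,0,10.2],-1],[[18,30,0],[0,0,10.2],-1],[[23,27,0],[0,0,10.2],-1]]
end [0.5246 0.0842 0.2303] yaw -112.3 tilt [ 0.  0. -1.]
invalid input
```

```bash
python3 -m jog '[[[-26,-24,0],[0,0,10.2],-1],[[-30,-18,0],[0,0,10.2],-1],[[-33,-14,0],[0,0,10.2],-1],[[-34,-7,0],[0,0,10.2],-1],[[-35,-1,0],[0,0,10.2],-1],[[-35,6,0],[0,0,10.2],-1],[[-34,11,0],[0,0,10.2],-1],[[-30,17,0],[0,0,10.2],-1],[[-28,23,0],[0,0,10.2],-1],[[-23,27,0],[0,0,10.2],-1],[[-17,30,0],[0,0,10.2],-1],[[-13,33,0],[0,0,10.2],-1]]' && python3 - <<'E'
from h import *
p,r,y,o=where();print(p,y,np.round(o['q'],2))
plan([([.5245,.0844,.23],7)],-112.4-y,-1)
E
```

```text
t: 3.5
eef_pos: [0.4218, 0.2684, 0.2316]
tool_rot: [-0.0, 0.944, 0.331, 0.0]
contact_force: [-0.3, -0.8, -0.3]
gripper_width: 1.002
[0.42175626 0.26841902 0.2315607 ] -51.394655608563355 [-1.18  0.2   0.57  2.   -0.13  0.98 -1.45]
[[[-5,30,0],[0,0,8.7],-1],[[-0,30,0],[0,0,8.7],-1],[[4,30,1],[0,0,8.7],-1],[[8,29,-0],[0,0,8.7],-1],[[13,27,0],[0,0,8.7],-1],[[17,25,0],[0,0,8.7],-1],[[20,22,0],[0,0,8.7],-1]]
end [0.524  0.0842 0.2305] yaw -112.3 tilt [ 0.     0.001 -1.   ]
```

```bash
python3 -m jog '[[[-5,30,0],[0,0,8.7],-1],[[0,30,0],[0,0,8.7],-1],[[4,30,0],[0,0,8.7],-1],[[8,29,0],[0,0,8.7],-1],[[13,27,0],[0,0,8.7],-1],[[17,25,0],[0,0,8.7],-1],[[20,22,0],[0,0,8.7],-1],[[0,0,0],[0,0,0],-1]]' && python3 - <<'E'
from h import *
p,r,y,o=where();print(p,y,np.round(o['q'],2))
for n in('top','scene'): snap(n,n+'1.png')
p1,d=load('top1.png'); 
cv2.imwrite('pics/t1.png',cv2.resize(p1[100:260,120:430,::-1],None,fx=2.5,fy=2.5,interpolation=cv2.INTER_CUBIC))
E
```

```text
t: 4.5
eef_pos: [0.5254, 0.0834, 0.2316]
tool_rot: [0.0, 0.981, -0.193, 0.001]
contact_force: [0.5, 0.2, 0.1]
gripper_width: 0.999
[0.52538266 0.08335393 0.2316001 ] -112.22683537446878 [-0.96  0.31  0.85  1.94 -0.28  1.01 -1.95]
```

View pics/scene1.png

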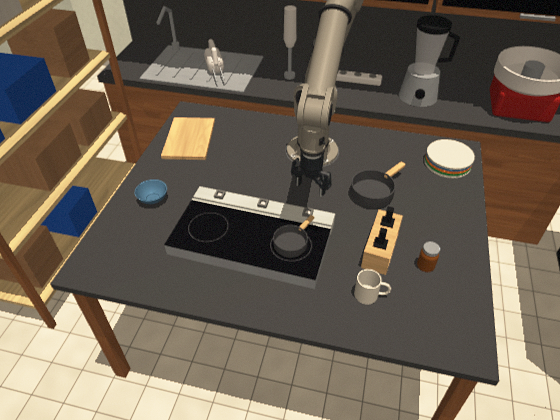

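```bash
python3 -m jog '[[[0,0,35],[0,0,0],-1],[[0,0,35],[0,0,0],-1],[[0,0,35],[0,0,0],-1],[[0,0,30],[0,0,0],-1],[[0,0,16],[0,0,0],-1],[[0,0,7],[0,0,0],-1],[[0,0,0],[0,0,0],-1]]' && python3 - <<'E'
from h import *
p,r,y,o=where();print(p,y,np.round(o['q'],2))
p1,_=snap('scene','scene2.png')
cv2.imwrite('pics/s2.png',cv2.resize(p1[150:290,190:420,::-1],None,fx=3.4,fy=3.4,interpolation=cv2.INTER_CUBIC))
E
```

```text
t: 5.48
eef_pos: [0.5248, 0.086, 0.0736]
tool_rot: [-0.0, 0.982, -0.19, 0.0]
contact_force: [1.3, 0.4, 0.6]
gripper_width: 0.998
[0.52477789 0.08600867 0.07361965] -111.93289295591916 [-0.79  0.54  0.66  2.06 -0.52  0.7  -1.75]
```

View pics/s2.png

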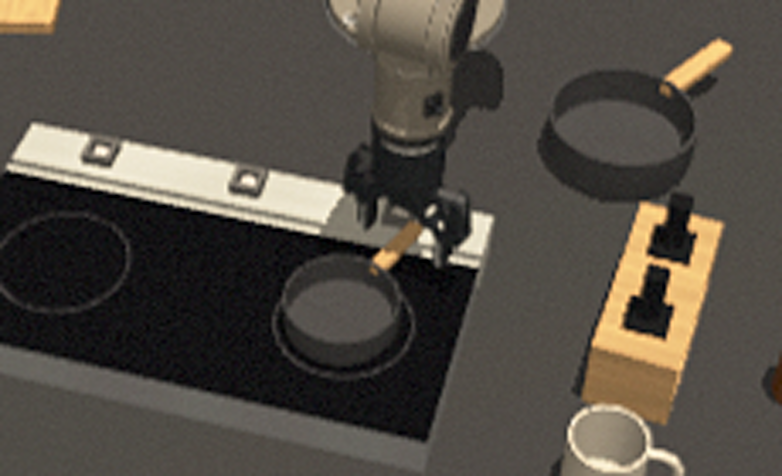

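```bash
python3 -m jog '[[[0,0,0],[0,0,0],1],[[0,0,0],[0,0,0],1],[[0,0,0],[0,0,0],1],[[0,0,0],[0,0,0],1],[[0,0,0],[0,0,0],1],[[0,0,0],[0,0,0],1]]' 25 && python3 - <<'E'
from h import *
p,r,y,o=where();print(p,y,o['gripper_width']*85)
c=np.array([.626,.042]); v=p[:2]-c; print('radius',np.linalg.norm(v),'az',np.degrees(np.arctan2(v[1],v[0])), 'expected az', y+270)
# arc rows: constant row in tool frame
yaw=110;n=11;d=np.radians(yaw/n)
rows=[];pr=p.copy();rs=r
for i in range(n):
    a=d*(i+1); Rm=np.array([[np.cos(a),-np.sin(a)],[np.sin(a),np.cos(a)]]); w=np.array([*(c+Rm@v),p[2]])
    sh=np.round(rs.inv().apply(w-pr)*1000,0); rows.append(sh.tolist()); pr=pr+rs.apply(sh/1000); rs=rs*R.from_rotvec([0,0,-d])
print(rows,pr)
E
```

```text
t: 6.28
eef_pos: [0.5245, 0.0854, 0.0735]
tool_rot: [-0.0, 0.982, -0.191, -0.0]
contact_force: [-2.4, -1.0, 5.9]
gripper_width: 0.207
[0.52453894 0.0853996  0.07349322] -111.99076027830986 17.617316000164486
radius 0.11035339620244496 az 156.8413561913432 expected az 158.00923972169014
[[1.0, 19.0, -0.0], [2.0, 19.0, -0.0], [1.0, 20.0, -0.0], [1.0, 19.0, -0.0], [1.0, 19.0, -0.0], [2.0, 19.0, -0.0], [1.0, 19.0, -0.0], [1.0, 20.0, -0.0], [2.0, 19.0, -0.0], [1.0, 19.0, -0.0], [1.0, 19.0, -0.0]] [ 0.61979774 -0.06840441  0.07349217]
```

```bash
python3 -m jog '[[[1,19,0],[0,0,-10],1],[[2,19,0],[0,0,-10],1],[[1,20,0],[0,0,-10],1],[[1,19,0],[0,0,-10],1],[[1,19,0],[0,0,-10],1],[[0,0,0],[0,0,0],1]]' && python3 - <<'E'
from h import *
p,r,y,o=where();print(p,y,o['gripper_width']*85,np.round(o['q'],2))
p1,_=snap('scene','scene3.png')
cv2.imwrite('pics/s3.png',cv2.resize(p1[150:290,190:420,::-1],None,fx=3.4,fy=3.4,interpolation=cv2.INTER_CUBIC))
E
```

```text
t: 7.02
eef_pos: [0.5274, -0.009, 0.0734]
tool_rot: [0.0, 0.971, 0.241, 0.0]
contact_force: [-1.3, -2.0, 5.0]
gripper_width: 0.207
[ 0.52736395 -0.0089953   0.07342064] -62.15867617769231 17.593779941368062 [-0.44  0.48  0.43  2.06 -0.32  0.66 -0.89]
```

View pics/s3.png

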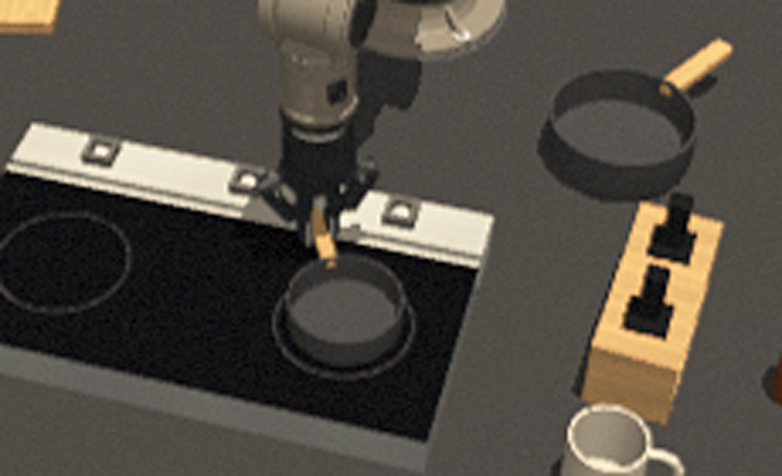

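Pan turning cleanly (handle now at crop (325,235), pan still on ring at (345,315)). Continuing.

```bash
python3 -m jog '[[[2,19,0],[0,0,-10],1],[[1,19,0],[0,0,-10],1],[[1,20,0],[0,0,-10],1],[[2,19,0],[0,0,-10],1],[[1,19,0],[0,0,-10],1],[[1,19,0],[0,0,-10],1],[[0,0,0],[0,0,0],1],[[0,0,0],[0,0,0],0.2],[[0,0,0],[0,0,0],-0.3],[[0,0,0],[0,0,0],-0.3],[[0,0,0],[0,0,0],-0.3],[[0,0,0],[0,0,0],-0.3]]' && python3 - <<'E'
from h import *
p,r,y,o=where();print(p,y,o['gripper_width']*85,np.round(o['q'],2))
E
```

```text
t: 8.57
eef_pos: [0.6198, -0.068, 0.0733]
tool_rot: [-0.0, 0.719, 0.695, 0.0]
contact_force: [0.1, 0.4, 0.9]
gripper_width: 0.654
[ 0.61984328 -0.06804057  0.07329135] -1.9807058106509605 55.5487475919474 [-0.1   0.58  0.15  1.81 -0.12  0.76  0.07]
```

```bash
python3 -m jog '[[[0,0,-15],[0,0,0],-0.6],[[0,0,-35],[0,0,0],-1],[[0,0,-45],[0,0,0],-1],[[0,0,-45],[0,0,0],-1],[[0,0,-20],[0,0,0],-1],[[0,0,0],[0,0,0],-1]]' && python3 - <<'E'
from h import *
p,r,y,o=where();print(p,y)
for n in('top','scene'): 
    p1,d=snap(n,n+'4.png'); C=cloud(n,d)
    print([(round(l['score'],2),atz(n,l['xy'][0]*560,l['xy'][1]*420,.09).round(3)) for l in bot.landmark_of(n,'skillet_tip')],[(round(l['score'],2),atz(n,l['xy'][0]*560,l['xy'][1]*420,.055).round(3)) for l in bot.landmark_of(n,'skillet')])
plan([([.4645,.3672,.235],13)],-7.5-y,-1)
E
```

```text
t: 9.32
eef_pos: [0.6211, -0.0684, 0.2361]
tool_rot: [0.002, 0.719, 0.695, 0.002]
contact_force: [-0.0, -0.1, -0.4]
gripper_width: 1.001
[ 0.62105622 -0.06835587  0.23614862] -1.9884420008111736
[(0.61, array([0.074, 0.396, 0.09 ]))] [(0.69, array([0.228, 0.287, 0.055])), (0.65, array([0.624, 0.048, 0.055]))]
[(0.86, array([0.1 , 0.4 , 0.09])), (0.72, array([ 0.612, -0.091,  0.09 ])), (0.28, array([0.657, 0.046, 0.09 ])), (0.2, array([0.46 , 0.354, 0.09 ]))] [(0.76, array([0.637, 0.038, 0.055])), (0.65, array([0.298, 0.297, 0.055]))]
[[[33,-13,-0],[0,0,0.4],-1],[[33,-13,-0],[0,0,0.4],-1],[[33,-14,-1],[0,0,0.4],-1],[[33,-14,0],[0,0,0.4],-1],[[32,-13,-0],[0,0,0.4],-1],[[33,-15,-0],[0,0,0.4],-1],[[32,-14,-0],[0,0,0.4],-1],[[33,-15,-1],[0,0,0.4],-1],[[32,-15,0],[0,0,0.4],-1],[[32,-15,-0],[0,0,0.4],-1],[[32,-15,-0],[0,0,0.4],-1],[[32,-16,-0],[0,0,0.4],-1]]
[[[32,-15,-1],[0,0,0.4],-1]]
end [0.4648 0.3671 0.2353] yaw -7.2 tilt [-0.002 -0.    -1.   ]
```

View pics/scene4.png

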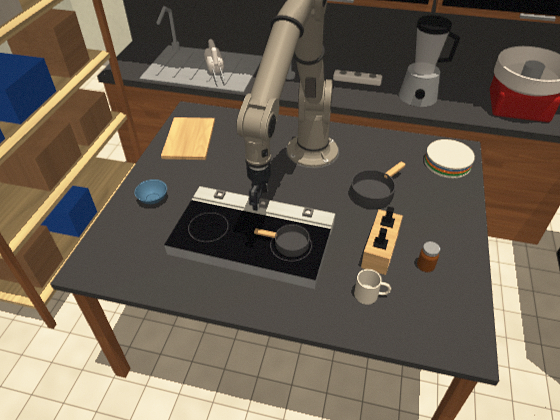

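```bash
python3 -m jog '[[[33,-13,0],[0,0,0.4],-1],[[33,-13,0],[0,0,0.4],-1],[[33,-14,0],[0,0,0.4],-1],[[33,-14,0],[0,0,0.4],-1],[[32,-13,0],[0,0,0.4],-1],[[33,-15,0],[0,0,0.4],-1],[[32,-14,0],[0,0,0.4],-1],[[33,-15,0],[0,0,0.4],-1],[[32,-15,0],[0,0,0.4],-1],[[32,-15,0],[0,0,0.4],-1],[[32,-15,0],[0,0,0.4],-1],[[32,-16,0],[0,0,0.4],-1]]' && python3 -m jog '[[[32,-15,0],[0,0,0.4],-1],[[0,0,0],[0,0,0],-1]]' && python3 - <<'E'
from h import *
p,r,y,o=where();print(p,y,np.round(o['q'],2))
p1,d=snap('scene','scene5.png')
cv2.imwrite('pics/s5.png',cv2.resize(p1[120:290,290:450,::-1],None,fx=3.4,fy=3.4,interpolation=cv2.INTER_CUBIC))
plan([([.4645,.3672,.116],5)],-7.5-y,-1)
E
```

```text
t: 11.12
eef_pos: [0.476, 0.3343, 0.2325]
tool_rot: [0.0, 0.748, 0.664, -0.001]
contact_force: [-0.2, 0.2, -0.9]
gripper_width: 0.996
t: 11.38
eef_pos: [0.4632, 0.3703, 0.2323]
tool_rot: [-0.001, 0.748, 0.664, -0.001]
contact_force: [0.4, -0.9, -1.2]
gripper_width: 1.001
[0.46322813 0.37029425 0.23231895] -6.852235935518493 [-0.78  0.34  0.01  1.76 -0.    1.04 -0.9 ]
[[[-0,0,23],[0,0,0.1],-1],[[-0,0,24],[0,0,0.1],-1],[[-0,0,23],[0,0,0.1],-1],[[-1,0,23],[0,0,0.1],-1],[[0,0,23],[0,0,0.1],-1]]
end [0.4642 0.367  0.1164] yaw -7.5 tilt [-0.001 -0.001 -1.   ]
```

View pics/s5.png

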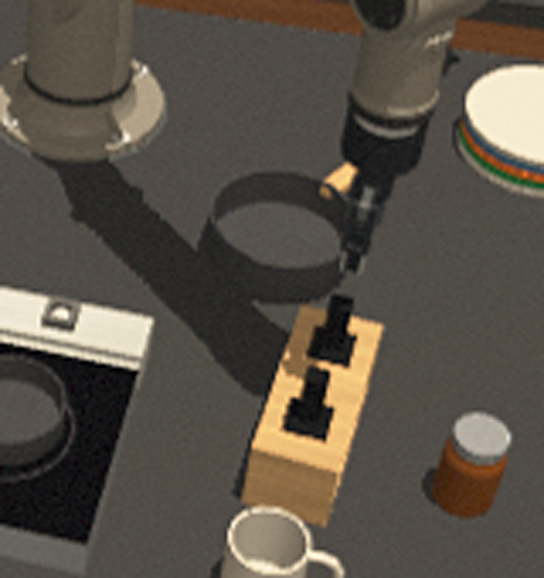

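```bash
python3 -m jog '[[[0,0,23],[0,0,0.1],-1],[[0,0,24],[0,0,0.1],-1],[[0,0,23],[0,0,0.1],-1],[[-1,0,23],[0,0,0.1],-1],[[0,0,23],[0,0,0.1],-1],[[0,0,0],[0,0,0],-1],[[0,0,0],[0,0,0],-1]]' && python3 - <<'E'
from h import *
p,r,y,o=where();print(p,y,np.round(o['q'],2))
p1,d=snap('scene','scene6.png')
cv2.imwrite('pics/s6.png',cv2.resize(p1[150:290,320:440,::-1],None,fx=4,fy=4,interpolation=cv2.INTER_CUBIC))
E
```

```text
t: 12.3
eef_pos: [0.4662, 0.3656, 0.118]
tool_rot: [0.0, 0.753, 0.658, 0.0]
contact_force: [0.2, 0.3, 0.2]
gripper_width: 1.001
[0.46617586 0.36557923 0.11798053] -7.7288773790182335 [-0.77  0.47  0.01  1.86 -0.    0.81 -0.9 ]
```

View pics/s6.png

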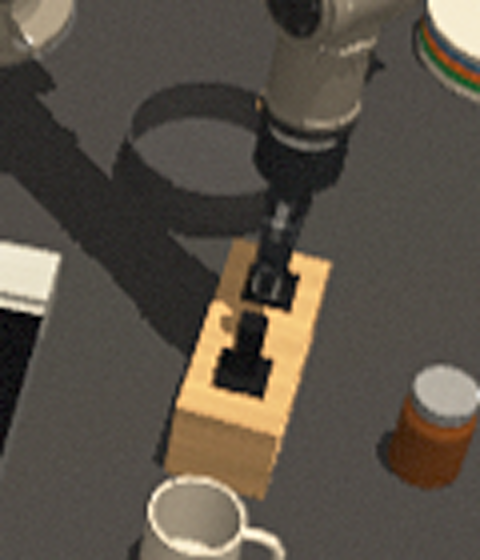

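```bash
python3 -m jog '[[[0,0,0],[0,0,0],1],[[0,0,0],[0,0,0],1],[[0,0,0],[0,0,0],1],[[0,0,0],[0,0,0],1],[[0,0,0],[0,0,0],1],[[0,0,0],[0,0,0],1]]' 50 && python3 -m jog '[[[0,0,-15],[0,0,0],1],[[0,0,-30],[0,0,0],1],[[0,0,-35],[0,0,0],1],[[0,0,-35],[0,0,0],1],[[0,0,-10],[0,0,0],1],[[0,0,0],[0,0,0],1]]' && python3 - <<'E'
from h import *
p,r,y,o=where();print(p,y,o['gripper_width']*85)
for n in('scene','top'): p1,d=snap(n,n+'7.png')
p1,d=load('scene7.png')
cv2.imwrite('pics/s7.png',cv2.resize(p1[130:270,320:440,::-1],None,fx=4,fy=4,interpolation=cv2.INTER_CUBIC))
E
```

```text
t: 13.1
eef_pos: [0.4655, 0.3662, 0.1175]
tool_rot: [-0.0, 0.753, 0.658, 0.0]
contact_force: [0.2, -0.6, 3.6]
gripper_width: 0.252
t: 13.85
eef_pos: [0.4654, 0.366, 0.2427]
tool_rot: [-0.0, 0.753, 0.658, 0.0]
contact_force: [-0.5, 0.3, -0.6]
gripper_width: 0.251
[0.4654171  0.36604753 0.24267653] -7.670430672710137 21.33414447419512
```

View pics/s7.png

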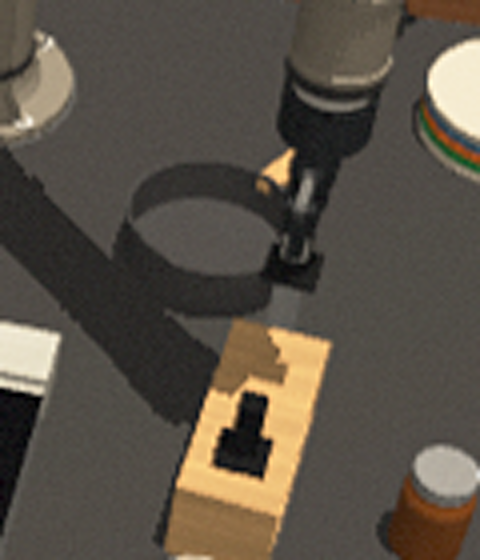

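```bash
python3 - <<'E'
from h import *
p,d=load('top0.png'); g=p.mean(2)
yv=np.array([.0434,.999]);xv=np.array([.999,-.0434]);O=np.array([.4836,-.111])
for y in(.25,.215,.12,.09,.05,-.05,-.09,-.13,-.23,-.26):
    s=np.arange(-.03,.035,.001); P=[proj('top',[*(O+yv*y+xv*t),.055]) for t in s]
    m=np.array(P,np.float32); v=cv2.remap(g.astype(np.float32),m[:,0].reshape(1,-1),m[:,1].reshape(1,-1),cv2.INTER_CUBIC)[0]
    i0=np.argmin(np.where(abs(s)<.012,v,1e9)); mid=(v.max()+v[i0])/2
    a=i0
    while v[a]<mid and a>0:a-=1
    b=i0
    while v[b]<mid and b<len(v)-1:b+=1
    print(y,'dark min at',s[i0].round(3),v[i0].round(0),'edges',s[a].round(3),s[b].round(3),'strip end',s[b:][np.argmax(v[b:]<60)] if (v[b:]<60).any() else None)
for cn in('scene','top'):
    pp,dd=load(cn+'0.png');C=cloud(cn,dd)
    m=(C[...,2]>.05)&(C[...,2]<.06)&(C[...,0]>.35)&(C[...,0]<.8)&(C[...,1]<.2)&(C[...,1]>-.45)
    m=cv2.morphologyEx(m.astype(np.uint8),cv2.MORPH_OPEN,np.ones((3,3),np.uint8))>0
    q=C[m];r=cv2.minAreaRect((q[:,:2]*1000).astype(np.float32)); print(cn,r,q[:,2].mean())
p,r,y,o=where(); print(p,y)
g1=O+yv*.18; print(g1); plan([([*g1,.243],10)],-2.5-y,1)
E
```

```text
0.25 dark min at -0.001 68.0 edges -0.005 0.007 strip end 0.019000000000000045
0.215 dark min at -0.001 63.0 edges -0.005 0.007 strip end None
0.12 dark min at 0.002 66.0 edges -0.005 0.007 strip end 0.019000000000000045
0.09 dark min at -0.001 62.0 edges -0.005 0.007 strip end 0.019000000000000045
0.05 dark min at 0.004 62.0 edges -0.005 0.007 strip end 0.019000000000000045
-0.05 dark min at 0.003 58.0 edges -0.005 0.007 strip end 0.018000000000000044
-0.09 dark min at 0.0 62.0 edges -0.005 0.006 strip end 0.018000000000000044
-0.13 dark min at 0.001 69.0 edges -0.005 0.006 strip end 0.018000000000000044
-0.23 dark min at 0.0 70.0 edges -0.006 0.007 strip end 0.018000000000000044
-0.26 dark min at 0.001 72.0 edges -0.006 0.007 strip end 0.018000000000000044
scene ((583.3950805664062, -116.84234619140625), (559.8285522460938, 332.0287780761719), 87.4318618774414) 0.054253961427543136
top ((577.818115234375, -115.03994750976562), (561.45263671875, 325.53143310546875), 87.56086730957031) 0.0559197971555465
[0.46470117 0.36545287 0.2409771 ] -7.665491836314879
[0.491412 0.06882 ]
[[[-29,7,-0],[0,0,-0.5],1],[[-29,6,-0],[0,0,-0.5],1],[[-29,6,-0],[0,0,-0.5],1],[[-29,6,-1],[0,0,-0.5],1],[[-30,5,0],[0,0,-0.5],1],[[-29,6,0],[0,0,-0.5],1],[[-29,5,-0],[0,0,-0.5],1],[[-30,5,-0],[0,0,-0.5],1],[[-29,4,-0],[0,0,-0.5],1],[[-30,5,-1],[0,0,-0.5],1]]
end [0.4918 0.0685 0.2434] yaw -2.7 tilt [-0.002 -0.002 -1.   ]
```

```bash
sed -i '$a O=np.array([.4843,-.111]);yv=np.array([.0434,.999]);xv=np.array([.999,-.0434])' h.py; python3 -m jog '[[[-29,7,0],[0,0,-0.5],1],[[-29,6,0],[0,0,-0.5],1],[[-29,6,0],[0,0,-0.5],1],[[-29,6,0],[0,0,-0.5],1],[[-30,5,0],[0,0,-0.5],1],[[-29,6,0],[0,0,-0.5],1],[[-29,5,0],[0,0,-0.5],1],[[-30,5,0],[0,0,-0.5],1],[[-29,4,0],[0,0,-0.5],1],[[-30,5,0],[0,0,-0.5],1],[[0,0,0],[0,0,0],1]]' && python3 - <<'E'
from h import *
g1=O+yv*.18
for n in('scene','top'): p1,d=snap(n,n+'8.png')
p,r,y,o=where(); print(p,y,r.as_matrix()[:,2],g1); plan([([*g1,.17],4)],-2.5-y,1,nd=1)
E
```

```text
t: 15.32
eef_pos: [0.4918, 0.0661, 0.241]
tool_rot: [-0.0, 0.725, 0.689, -0.001]
contact_force: [0.1, 1.5, -1.0]
gripper_width: 0.254
[0.4918321  0.06922313 0.24127966] -2.690807044264938 [-1.95696069e-03 -2.81940937e-04 -9.99998045e-01] [0.492112 0.06882 ]
[[[-0.1,0.1,17.8],[0,0,-0],1],[[-0.1,0.1,17.8],[0,0,-0],1],[[-0.1,0.1,17.9],[0,0,-0],1],[[-0.1,0.1,17.8],[0,0,-0],1]]
end [0.4921 0.0688 0.17  ] yaw -2.7 tilt [-0.002 -0.    -1.   ]
```

View pics/top8.png

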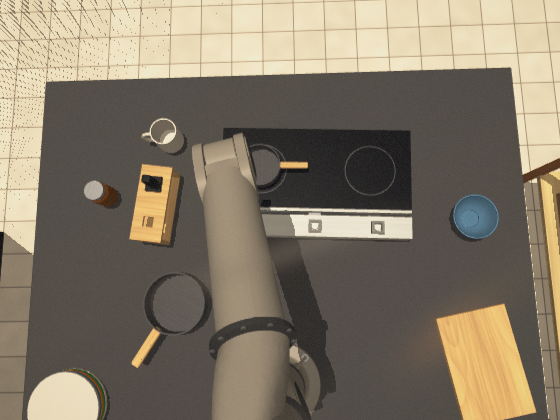

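```bash
python3 -m jog '[[[-0.1,0.1,18],[0,0,0],1],[[-0.1,0.1,18],[0,0,0],1],[[-0.1,0.1,18],[0,0,0],1],[[-0.1,0.1,18],[0,0,0],1],[[0,0,0],[0,0,0],1],[[0,0,0],[0,0,0],1]]' && python3 - <<'E'
from h import *
p,r,y,o=where(); print(p,y)
p1,d=snap('scene','scene9.png')
p,r,y,o=where(); print(p,y,r.as_matrix()[:,2],o['contact_force'])
cv2.imwrite('pics/s9.png',cv2.resize(p1[170:260,260:370,::-1],None,fx=6,fy=6,interpolation=cv2.INTER_CUBIC))
t=p+r.apply([0,0,.0975]); print('tip',t, 'hob', ((t[:2]-O)@np.stack([xv,yv],1)).round(4), proj('scene',t))
E
```

```text
t: 16.18
eef_pos: [0.493, 0.0694, 0.1706]
tool_rot: [-0.0, 0.723, 0.691, 0.0]
contact_force: [0.5, -0.0, -0.5]
gripper_width: 0.252
[0.49303264 0.06943823 0.17063553] -2.6065254168079477
[0.49328954 0.06929104 0.17088391] -2.624739525542861 [ 8.90284000e-04  4.05718918e-04 -9.99999521e-01] [-0.21628343  0.85218859 -0.64196283]
tip [0.49337634 0.0693306  0.07338396] hob [0.0012 0.1805] [305.75532939 216.73626294]
```

View pics/s9.png

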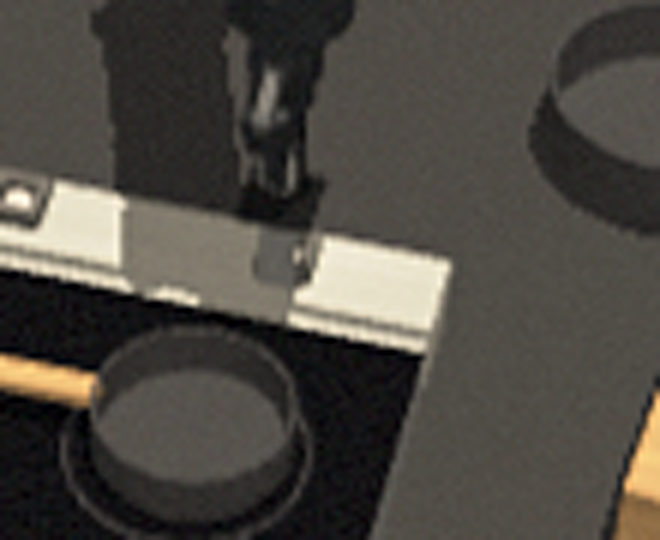

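```bash
python3 -m jog '[[[0,-1,6],[0,0,0],1],[[0,0,5],[0,0,0],1],[[0,0,5],[0,0,0],1],[[0,0,4],[0,0,0],1],[[0,0,2],[0,0,0],1],[[0,0,2],[0,0,0],1],[[0,0,0],[0,0,0],1]]' && python3 - <<'E'
from h import *
p,r,y,o=where(); 
t=p+r.apply([0,0,.0975]); print('tip',t, 'hob', ((t[:2]-O)@np.stack([xv,yv],1)).round(4), (t[2]-.055)*1000,o['contact_force'])
E
```

```text
t: 17.1
eef_pos: [0.4919, 0.0687, 0.1462]
tool_rot: [-0.0, 0.723, 0.69, -0.0]
contact_force: [-0.3, 0.1, -1.7]
gripper_width: 0.252
tip [0.49184681 0.06873522 0.04870074] hob [-0.0003  0.1799] -6.2992622212430724 [-0.3095378   0.13135099 -1.67368874]
```

In the gap 6 mm with no contact; go gently on.

```bash
python3 -m jog '[[[0,0,2],[0,0,0],1],[[0,0,2],[0,0,0],1],[[0,0,2],[0,0,0],1],[[0,0,1],[0,0,0],1],[[0,0,1],[0,0,0],1],[[0,0,0],[0,0,0],1]]'; python3 -m jog '[[[0,0,1],[0,0,0],1],[[0,0,0],[0,0,0],1]]';python3 -m jog '[[[0,0,1],[0,0,0],1],[[0,0,0],[0,0,0],1]]'
```

```text
t: 17.85
eef_pos: [0.4918, 0.0687, 0.1382]
tool_rot: [-0.0, 0.723, 0.69, -0.0]
contact_force: [-0.2, 0.4, -2.1]
gripper_width: 0.251
t: 18.1
eef_pos: [0.492, 0.0688, 0.1375]
tool_rot: [0.0, 0.723, 0.69, 0.0]
contact_force: [-0.1, -0.3, 1.0]
gripper_width: 0.247
t: 18.35
eef_pos: [0.4922, 0.0688, 0.1374]
tool_rot: [0.0, 0.723, 0.69, 0.0]
contact_force: [-3.8, -0.4, 12.0]
gripper_width: 0.247
```

```bash
python3 -m jog '[[[0,0,0],[0,0,0],1],[[0,0,0],[0,0,0],1]]'; python3 -m jog '[[[0,0,-6],[0,0,0],1],[[0,0,-18],[0,0,0],1],[[0,0,-20],[0,0,0],1],[[0,0,0],[0,0,0],1]]'; python3 - <<'E'
from h import *
g=O
for n in('scene','top'): p1,d=snap(n,n+'10.png')
p,r,y,o=where(); print(p,y,r.as_matrix()[:,2],o['gripper_width']); plan([([*g,.18],7)],-2.5-y,1,nd=0)
E
```

```text
t: 18.6
eef_pos: [0.4922, 0.0688, 0.1374]
tool_rot: [0.0, 0.723, 0.69, 0.0]
contact_force: [-2.9, 0.2, 10.9]
gripper_width: 0.253
t: 19.1
eef_pos: [0.4929, 0.069, 0.1814]
tool_rot: [0.001, 0.723, 0.69, 0.001]
contact_force: [-0.4, 0.5, -0.8]
gripper_width: 0.249
[0.49158357 0.06867269 0.179814  ] -2.667115969060843 [-3.00601054e-04 -1.86629657e-05 -9.99999955e-01] 0.25580721394106964
[[[-26,0,-0],[0,0,-0],1],[[-25,0,-0],[0,0,-0],1],[[-26,0,-0],[0,0,-0],1],[[-26,1,-0],[0,0,-0],1],[[-25,-0,-0],[0,0,-0],1],[[-26,-0,-0],[0,0,-0],1],[[-26,0,-0],[0,0,-0],1]]
end [ 0.4842 -0.1112  0.1798] yaw -2.7 tilt [-0. -0. -1.]
```

View pics/scene10.png

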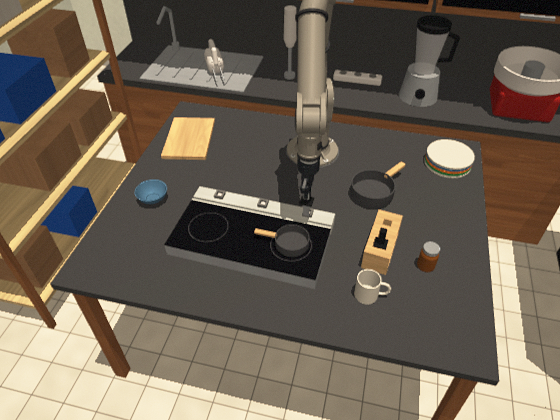

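```bash
python3 -m jog '[[[-26,0,0],[0,0,0],1],[[-25,0,0],[0,0,0],1],[[-26,0,0],[0,0,0],1],[[-26,1,0],[0,0,0],1],[[-25,0,0],[0,0,0],1],[[-26,0,0],[0,0,0],1],[[-26,0,0],[0,0,0],1],[[0,0,0],[0,0,0],1],[[0,0,0],[0,0,0],1]]'; python3 - <<'E'
from h import *
p,r,y,o=where(); 
t=p+r.apply([0,0,.0975]); print('tip',t, 'hob', ((t[:2]-O)@np.stack([xv,yv],1)*1000).round(1), y,(t[2]-.055)*1000,o['contact_force'])
E
```

```text
t: 20.32
eef_pos: [0.4841, -0.1103, 0.1795]
tool_rot: [-0.001, 0.723, 0.691, -0.0]
contact_force: [-0.2, 0.9, -1.5]
gripper_width: 0.253
tip [ 0.48394722 -0.11026176  0.08203064] hob [-0.4  0.7] -2.6358753076168213 27.03063839455768 [-0.17298548  0.93322733 -1.48615158]
```

```bash
python3 -m jog '[[[0,0,8],[0,0,0],1],[[0,0,8],[0,0,0],1],[[0,0,5],[0,0,0],1],[[0,0,4],[0,0,0],1],[[0,0,3],[0,0,0],1],[[0,0,2],[0,0,0],1],[[0,0,2],[0,0,0],1],[[0,0,0],[0,0,0],1]]'
```

```text
t: 21.32
eef_pos: [0.4844, -0.1112, 0.1482]
tool_rot: [-0.0, 0.723, 0.69, -0.0]
contact_force: [-0.3, -0.9, -0.8]
gripper_width: 0.257
```

```bash
python3 -m jog '[[[0,0,2],[0,0,0],1],[[0,0,2],[0,0,0],1],[[0,0,2],[0,0,0],1],[[0,0,1],[0,0,0],1],[[0,0,1],[0,0,0],1],[[0,0,0],[0,0,0],1]]'
```

```text
t: 22.08
eef_pos: [0.4844, -0.1112, 0.1402]
tool_rot: [-0.0, 0.723, 0.69, -0.0]
contact_force: [0.1, 0.3, -0.3]
gripper_width: 0.25
```

```bash
python3 -m jog '[[[0,0,1],[0,0,0],1],[[0,0,1],[0,0,0],1],[[0,0,0],[0,0,0],1]]';python3 -m jog '[[[0,0,1],[0,0,0],1],[[0,0,0],[0,0,0],1]]';python3 -m jog '[[[0,0,1],[0,0,0],1],[[0,0,0],[0,0,0],1]]'
```

```text
t: 22.45
eef_pos: [0.4844, -0.1111, 0.1382]
tool_rot: [-0.0, 0.723, 0.69, -0.0]
contact_force: [0.3, 0.2, -1.4]
gripper_width: 0.251
t: 22.7
eef_pos: [0.4846, -0.1112, 0.1375]
tool_rot: [0.0, 0.723, 0.69, 0.0]
contact_force: [0.1, 0.5, 1.4]
gripper_width: 0.256
t: 22.95
eef_pos: [0.4848, -0.1112, 0.1374]
tool_rot: [0.0, 0.723, 0.69, 0.0]
contact_force: [-3.9, 0.3, 11.9]
gripper_width: 0.254
```

Jammed at place 2 as well (15 mm down, 12 N). Hold, withdraw, on to place 3.

```bash
python3 -m jog '[[[0,0,0],[0,0,0],1],[[0,0,0],[0,0,0],1],[[0,0,-6],[0,0,0],1],[[0,0,-18],[0,0,0],1],[[0,0,-20],[0,0,0],1],[[0,0,0],[0,0,0],1]]'; python3 - <<'E'
from h import *
g=O-.18*yv
snap('top','top11.png'); p,r,y,o=where(); print(p,y,r.as_matrix()[:,2],o['gripper_width']); plan([([*g,.18],7)],-2.5-y,1,nd=0)
E
```

```text
t: 23.7
eef_pos: [0.4855, -0.1113, 0.1814]
tool_rot: [0.001, 0.723, 0.69, 0.001]
contact_force: [0.3, 0.8, -1.0]
gripper_width: 0.251
[ 0.48478471 -0.11113165  0.18042984] -2.664464027076376 [ 1.20726532e-03  1.83498613e-05 -9.99999271e-01] 0.25441565417556805
[[[-26,0,0],[0,0,-0],1],[[-25,0,0],[0,0,-0],1],[[-26,0,0],[0,0,-0],1],[[-26,0,0],[0,0,-0],1],[[-25,0,0],[0,0,-0],1],[[-26,0,0],[0,0,-0],1],[[-26,0,0],[0,0,-0],1]]
end [ 0.4764 -0.2909  0.1804] yaw -2.7 tilt [ 0.001  0.    -1.   ]
```

```bash
python3 -m jog '[[[-26,0,0],[0,0,0],1],[[-25,0,0],[0,0,0],1],[[-26,0,0],[0,0,0],1],[[-26,0,0],[0,0,0],1],[[-25,0,0],[0,0,0],1],[[-26,0,0],[0,0,0],1],[[-26,0,0],[0,0,0],1],[[0,0,0],[0,0,0],1],[[0,0,0],[0,0,0],1]]'; python3 - <<'E'
from h import *
p,r,y,o=where(); 
t=p+r.apply([0,0,.0975]); print('tip',t, 'hob', ((t[:2]-O)@np.stack([xv,yv],1)*1000).round(1), y,(t[2]-.055)*1000,o['contact_force'])
E
```

```text
t: 24.88
eef_pos: [0.4758, -0.29, 0.1793]
tool_rot: [-0.001, 0.723, 0.691, -0.0]
contact_force: [0.1, 0.6, -0.9]
gripper_width: 0.25
tip [ 0.47564451 -0.28984613  0.08181853] hob [  -0.9 -179. ] -2.6422071344920743 26.81853158539566 [ 0.11297614  0.62708582 -0.88232026]
```

```bash
python3 -m jog '[[[0,0.5,8],[0,0,0],1],[[0,0,8],[0,0,0],1],[[0,0,5],[0,0,0],1],[[0,0,4],[0,0,0],1],[[0,0,3],[0,0,0],1],[[0,0,2],[0,0,0],1],[[0,0,2],[0,0,0],1],[[0,0,0],[0,0,0],1]]'
```

```text
t: 25.88
eef_pos: [0.4766, -0.291, 0.1482]
tool_rot: [-0.0, 0.723, 0.69, 0.0]
contact_force: [-0.6, -0.3, -0.9]
gripper_width: 0.252
```

```bash
python3 -m jog '[[[0,0,2],[0,0,0],1],[[0,0,2],[0,0,0],1],[[0,0,2],[0,0,0],1],[[0,0,1],[0,0,0],1],[[0,0,1],[0,0,0],1],[[0,0,0],[0,0,0],1]]'
```

```text
t: 26.62
eef_pos: [0.4766, -0.291, 0.1402]
tool_rot: [-0.0, 0.723, 0.69, -0.0]
contact_force: [0.5, 0.7, -1.0]
gripper_width: 0.255
```

```bash
python3 -m jog '[[[0,0,1],[0,0,0],1],[[0,0,1],[0,0,0],1],[[0,0,0],[0,0,0],1]]';python3 -m jog '[[[0,0,1],[0,0,0],1],[[0,0,0],[0,0,0],1]]';python3 -m jog '[[[0,0,1],[0,0,0],1],[[0,0,0],[0,0,0],1]]'
```

```text
t: 27.0
eef_pos: [0.4765, -0.2909, 0.1382]
tool_rot: [-0.0, 0.723, 0.69, -0.0]
contact_force: [0.1, -0.3, -1.2]
gripper_width: 0.25
t: 27.25
eef_pos: [0.4766, -0.2909, 0.1372]
tool_rot: [-0.0, 0.723, 0.69, -0.0]
contact_force: [0.4, 0.5, -1.1]
gripper_width: 0.254
t: 27.5
eef_pos: [0.4766, -0.2909, 0.1362]
tool_rot: [-0.0, 0.723, 0.69, -0.0]
contact_force: [0.1, 0.3, -1.1]
gripper_width: 0.25
```

Passing the jam depth freely. Go on to about 42 mm in (TCP z ≈ 0.1105).

```bash
python3 -m jog '[[[0,0,2],[0,0,0],1],[[0,0,2],[0,0,0],1],[[0,0,3],[0,0,0],1],[[0,0,3],[0,0,0],1],[[0,0,3],[0,0,0],1],[[0,0,3],[0,0,0],1],[[0,0,0],[0,0,0],1]]'; python3 -m jog '[[[0,0,3],[0,0,0],1],[[0,0,3],[0,0,0],1],[[0,0,2],[0,0,0],1],[[0,0,1],[0,0,0],1],[[0,0,0],[0,0,0],1],[[0,0,0],[0,0,0],1]]'
```

```text
t: 28.38
eef_pos: [0.4764, -0.2909, 0.12]
tool_rot: [-0.0, 0.723, 0.69, -0.0]
contact_force: [-0.1, 0.4, -0.6]
gripper_width: 0.251
t: 29.12
eef_pos: [0.4767, -0.291, 0.1113]
tool_rot: [0.0, 0.723, 0.69, 0.0]
contact_force: [0.2, -0.0, -0.7]
gripper_width: 0.254
```

```bash
python3 -m jog '[[[0,0,-10],[0,0,0],1],[[0,0,-25],[0,0,0],1],[[0,0,-30],[0,0,0],1],[[0,0,-35],[0,0,0],1],[[0,0,-35],[0,0,0],1],[[0,0,-15],[0,0,0],1],[[0,0,0],[0,0,0],1]]'; python3 - <<'E'
from h import *
for n in('scene','top'): snap(n,n+'12.png'); p,r,y,o=where()
print(p,y,r.as_matrix()[:,2],o['gripper_width']); plan([([.4655,.3662,.26],18)],-7.67-y,1,nd=0)
E
```

```text
t: 30.0
eef_pos: [0.477, -0.2911, 0.2621]
tool_rot: [0.001, 0.723, 0.69, 0.0]
contact_force: [0.3, 0.2, -0.7]
gripper_width: 0.251
[ 0.47597767 -0.29047718  0.26008171] -2.6566691084646616 [-1.74394812e-03  8.75426225e-04 -9.99998096e-01] 0.24933209599981673
[[[36,-2,0],[0,0,0.3],1],[[37,-3,0],[0,0,0.3],1],[[36,-2,0],[0,0,0.3],1],[[37,-3,0],[0,0,0.3],1],[[36,-3,0],[0,0,0.3],1],[[36,-3,0],[0,0,0.3],1],[[37,-4,0],[0,0,0.3],1],[[36,-4,0],[0,0,0.3],1],[[36,-3,0],[0,0,0.3],1],[[36,-4,0],[0,0,0.3],1],[[37,-4,0],[0,0,0.3],1],[[36,-5,0],[0,0,0.3],1]]
[[[36,-4,0],[0,0,0.3],1],[[36,-5,1],[0,0,0.3],1],[[36,-5,-0],[0,0,0.3],1],[[37,-5,-0],[0,0,0.3],1],[[36,-6,-0],[0,0,0.3],1],[[36,-5,-0],[0,0,0.3],1]]
end [0.4655 0.3664 0.2597] yaw -8.1 tilt [-0.002  0.001 -1.   ]
```

View pics/top12.png

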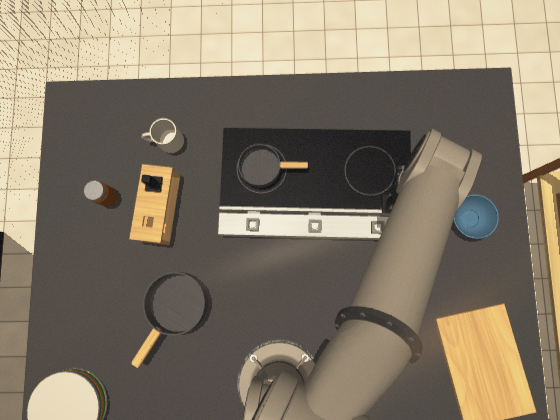

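```bash
python3 - <<'E'
from h import *
p,d=load('top12.png'); cv2.imwrite('pics/t12.png',cv2.resize(p[160:250,125:185,::-1],None,fx=6,fy=6,interpolation=cv2.INTER_CUBIC))
E
python3 -m jog '[[[36,-2,0],[0,0,0.3],1],[[37,-3,0],[0,0,0.3],1],[[36,-2,0],[0,0,0.3],1],[[37,-3,0],[0,0,0.3],1],[[36,-3,0],[0,0,0.3],1],[[36,-3,0],[0,0,0.3],1],[[37,-4,0],[0,0,0.3],1],[[36,-4,0],[0,0,0.3],1],[[36,-3,0],[0,0,0.3],1],[[36,-4,0],[0,0,0.3],1],[[37,-4,0],[0,0,0.3],1],[[36,-5,0],[0,0,0.3],1]]'; python3 -m jog '[[[36,-4,0],[0,0,0.3],1],[[36,-5,0],[0,0,0.3],1],[[36,-5,0],[0,0,0.3],1],[[37,-5,0],[0,0,0.3],1],[[36,-6,0],[0,0,0],1],[[36,-5,0],[0,0,0],1],[[0,0,0],[0,0,0],1],[[0,0,0],[0,0,0],1]]'
```

```text
t: 31.6
eef_pos: [0.4686, 0.1478, 0.2596]
tool_rot: [-0.001, 0.745, 0.667, -0.001]
contact_force: [0.5, -0.0, -1.0]
gripper_width: 0.251
t: 32.6
eef_pos: [0.4657, 0.3648, 0.2597]
tool_rot: [0.0, 0.752, 0.659, -0.002]
contact_force: [-0.6, -1.3, -1.3]
gripper_width: 0.247
```

View pics/t12.png

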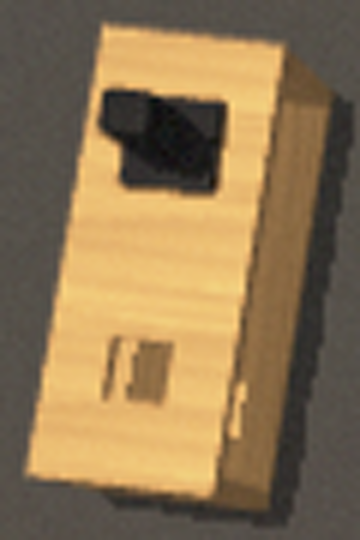

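```bash
python3 - <<'E'
from h import *
print('hole',atz('top',138/6+125-.4,371/6+160-.4,.09))
p,r,y,o=where(); print(p,y,r.as_matrix()[:,2]); plan([([.4655,.3662,.200],3),([.4655,.3662,.119],7)],0.01,1,nd=1)
E
```

```text
hole [0.4644059  0.36807273 0.09      ]
[0.46572239 0.36483141 0.25970145] -7.48017706594493 [-0.00200705 -0.0023483  -0.99999523]
[[[0.5,-0.1,19.9],[0,0,-0],1],[[0.5,-0.1,19.9],[0,0,-0],1],[[0.5,-0.1,19.9],[0,0,-0],1],[[0,0,11.6],[0,0,-0],1],[[0,0,11.5],[0,0,-0],1],[[0.1,0.1,11.6],[0,0,-0],1],[[0,-0,11.6],[0,0,-0],1],[[0,-0,11.6],[0,0,-0],1],[[0.1,0,11.5],[0,0,-0],1],[[-0,0,11.6],[0,0,-0],1]]
end [0.4655 0.3662 0.119 ] yaw -7.5 tilt [-0.002 -0.002 -1.   ]
```

```bash
python3 -m jog '[[[0.5,0,20],[0,0,0],1],[[0.5,0,20],[0,0,0],1],[[0.5,0,20],[0,0,0],1],[[0,0,0],[0,0,0],1],[[0,0,0],[0,0,0],1]]';python3 - <<'E'
from h import *
p1,d=snap('scene','scene13.png')
cv2.imwrite('pics/s13.png',cv2.resize(p1[130:290,320:440,::-1],None,fx=4,fy=4,interpolation=cv2.INTER_CUBIC))
p,r,y,o=where(); print(p,y,r.as_matrix()[:,2])
E
```

```text
t: 33.22
eef_pos: [0.4669, 0.3668, 0.2019]
tool_rot: [0.0, 0.752, 0.659, 0.0]
contact_force: [0.7, 0.6, -1.5]
gripper_width: 0.248
[0.4669127  0.36721587 0.20224134] -7.517385061237689 [ 1.05766452e-03  7.64866481e-04 -9.99999148e-01]
```

View pics/s13.png

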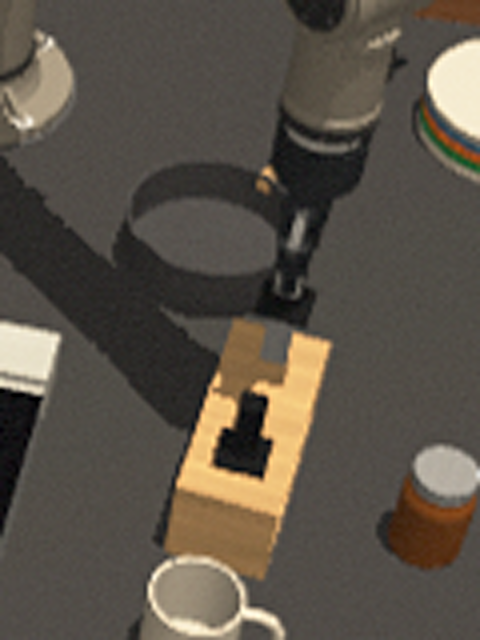

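Blade is over the near hole, aligned (offset ≤1.5 mm). Lower.

```bash
python3 -m jog '[[[0,-1,8],[0,0,0],1],[[-0.5,0,8],[0,0,0],1],[[0,0,8],[0,0,0],1],[[0,0,8],[0,0,0],1],[[0,0,0],[0,0,0],1]]'; python3 -m jog '[[[0,0,12],[0,0,0],1],[[0,0,12],[0,0,0],1],[[0,0,12],[0,0,0],1],[[0,0,9],[0,0,0],1],[[0,0,5],[0,0,0],1],[[0,0,0],[0,0,0],1]]'
```

```text
t: 33.9
eef_pos: [0.4648, 0.3667, 0.1683]
tool_rot: [0.0, 0.752, 0.66, -0.001]
contact_force: [-0.1, 0.7, -1.0]
gripper_width: 0.252
t: 34.65
eef_pos: [0.4651, 0.367, 0.119]
tool_rot: [-0.0, 0.752, 0.66, -0.0]
contact_force: [0.2, -0.2, -0.3]
gripper_width: 0.252
```

```bash
python3 -m jog '[[[0,0,1],[0,0,0],1],[[0,0,0],[0,0,0],0.3],[[0,0,0],[0,0,0],0],[[0,0,0],[0,0,0],-0.5],[[0,0,0],[0,0,0],-1],[[0,0,0],[0,0,0],-1],[[0,0,0],[0,0,0],-1],[[0,0,-20],[0,0,0],-1],[[0,0,-35],[0,0,0],-1],[[0,0,-40],[0,0,0],-1],[[0,0,-20],[0,0,0],-1],[[0,0,0],[0,0,0],-1]]'; python3 - <<'E'
from h import *
p1,d=snap('scene','scene14.png')
cv2.imwrite('pics/s14.png',cv2.resize(p1[130:290,320:440,::-1],None,fx=4,fy=4,interpolation=cv2.INTER_CUBIC))
p,r,y,o=where(); print(p,y,r.as_matrix()[:,2])
plan([([.5723,.3522,.235],4)],0.01,-1)
E
```

```text
t: 36.15
eef_pos: [0.466, 0.3678, 0.2349]
tool_rot: [-0.0, 0.752, 0.66, 0.002]
contact_force: [0.1, 0.2, -0.6]
gripper_width: 1.0
[0.46528174 0.36711753 0.23336709] -7.469860344210381 [ 5.87975976e-04  5.41691242e-04 -9.99999680e-01]
[[[-0,27,-0],[0,0,-0],-1],[[-0,27,-1],[0,0,-0],-1],[[-1,27,-0],[0,0,-0],-1],[[0,27,-1],[0,0,-0],-1]]
end [0.5722 0.3521 0.2354] yaw -7.5 tilt [ 0.001  0.001 -1.   ]
```

View pics/s14.png

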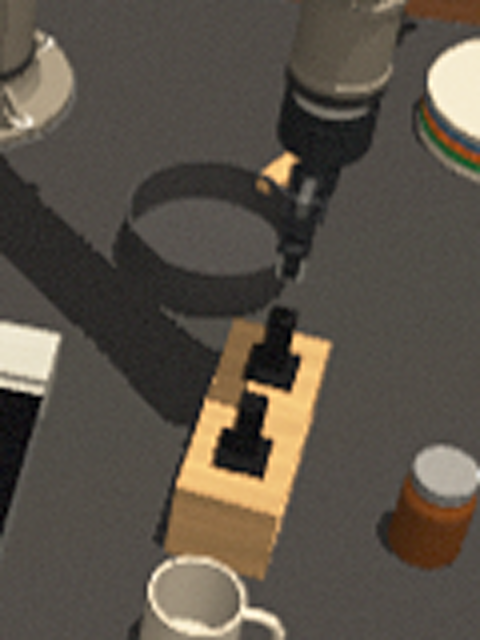

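```bash
python3 -m jog '[[[0,27,0],[0,0,0],-1],[[0,27,0],[0,0,0],-1],[[-1,27,0],[0,0,0],-1],[[0,26,0],[0,0,0],-1],[[0,0,0],[0,0,0],-1],[[0,0,24],[0,0,0],-1],[[0,0,24],[0,0,0],-1],[[0,0,24],[0,0,0],-1],[[0,0,23],[0,0,0],-1],[[0,0,20],[0,0,0],-1],[[0,0,0],[0,0,0],-1],[[0,0,0],[0,0,0],-1]]'; python3 - <<'E'
from h import *
p1,d=snap('scene','scene15.png')
cv2.imwrite('pics/s15.png',cv2.resize(p1[130:290,320:440,::-1],None,fx=4,fy=4,interpolation=cv2.INTER_CUBIC))
p,r,y,o=where(); print(p,y,r.as_matrix()[:,2])
E
```

```text
t: 37.7
eef_pos: [0.5714, 0.3525, 0.1189]
tool_rot: [-0.0, 0.752, 0.66, 0.0]
contact_force: [-0.7, 0.2, 0.0]
gripper_width: 1.0
[0.57168085 0.35266486 0.11930024] -7.463176321006757 [ 0.00131737  0.00102871 -0.9999986 ]
```

View pics/s15.png

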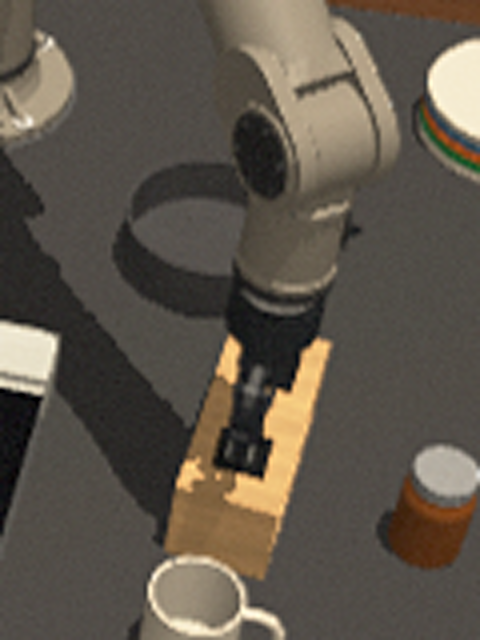

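```bash
python3 -m jog '[[[0,0,1],[0,0,0],1],[[0,0,0],[0,0,0],1],[[0,0,0],[0,0,0],1],[[0,0,0],[0,0,0],1],[[0,0,0],[0,0,0],1],[[0,0,0],[0,0,0],1],[[0,0,0],[0,0,0],1]]' 50 && python3 -m jog '[[[0,0,-15],[0,0,0],1],[[0,0,-30],[0,0,0],1],[[0,0,-35],[0,0,0],1],[[0,0,-35],[0,0,0],1],[[0,0,-10],[0,0,0],1],[[0,0,0],[0,0,0],1]]' && python3 - <<'E'
from h import *
p1,d=snap('scene','scene16.png');snap('top','top16.png')
cv2.imwrite('pics/s16.png',cv2.resize(p1[130:290,230:440,::-1],None,fx=3.7,fy=3.7,interpolation=cv2.INTER_CUBIC))
p,r,y,o=where(); print(p,y,r.as_matrix()[:,2])
h1=O+.18*yv-.038*xv; print(h1)
plan([([*h1,.243],10)],-2.5-y,1)
E
```

```text
t: 38.62
eef_pos: [0.5714, 0.3523, 0.1176]
tool_rot: [0.0, 0.752, 0.66, 0.0]
contact_force: [1.2, 0.4, 3.2]
gripper_width: 0.251
t: 39.38
eef_pos: [0.5711, 0.3522, 0.2424]
tool_rot: [-0.0, 0.752, 0.66, 0.0]
contact_force: [1.0, -0.0, -1.0]
gripper_width: 0.253
[0.57036381 0.35160907 0.24054259] -7.463738550469205 [-0.0023124  -0.00164617 -0.99999597]
[0.45415   0.0704692]
[[[-29,-8,-0],[0,0,-0.5],1],[[-30,-8,-0],[0,0,-0.5],1],[[-29,-8,-1],[0,0,-0.5],1],[[-29,-9,0],[0,0,-0.5],1],[[-29,-9,0],[0,0,-0.5],1],[[-29,-9,-0],[0,0,-0.5],1],[[-29,-9,-0],[0,0,-0.5],1],[[-29,-10,-0],[0,0,-0.5],1],[[-29,-10,-1],[0,0,-0.5],1],[[-28,-10,0],[0,0,-0.5],1]]
end [0.4543 0.0709 0.2433] yaw -2.5 tilt [-0.002 -0.002 -1.   ]
```

View pics/s16.png

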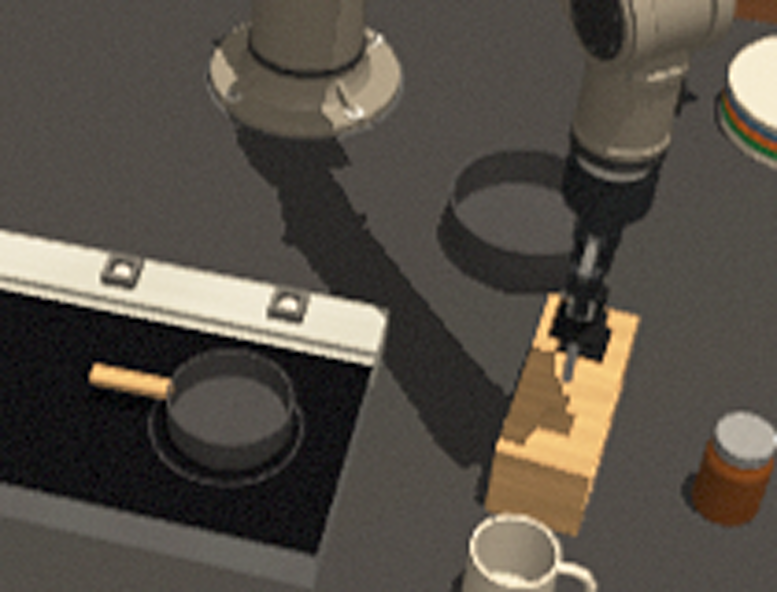

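```bash
python3 -m jog '[[[-29,-8,0],[0,0,-0.5],1],[[-30,-8,0],[0,0,-0.5],1],[[-29,-8,0],[0,0,-0.5],1],[[-29,-9,0],[0,0,-0.5],1],[[-29,-9,0],[0,0,-0.5],1],[[-29,-9,0],[0,0,-0.5],1],[[-29,-9,0],[0,0,-0.5],1],[[-29,-10,0],[0,0,-0.5],1],[[-29,-10,0],[0,0,-0.5],1],[[-28,-10,0],[0,0,-0.5],1],[[0,0,0],[0,0,0],1],[[0,0,0],[0,0,0],1]]'; python3 - <<'E'
from h import *
snap('scene','scene17.png')
p,r,y,o=where(); print(p,y,r.as_matrix()[:,2])
h1=O+.18*yv-.038*xv
plan([([*h1,.178],4)],-2.5-y,1,nd=1)
E
```

```text
t: 40.98
eef_pos: [0.4549, 0.0719, 0.2416]
tool_rot: [-0.0, 0.722, 0.692, -0.0]
contact_force: [-0.5, -0.6, -0.8]
gripper_width: 0.25
[0.45507162 0.0722424  0.24172818] -2.411041941184617 [-8.83836125e-04  3.86282135e-05 -9.99999609e-01]
[[[-0.5,-0.2,15.9],[0,0,0],1],[[-0.4,-0.2,16],[0,0,0],1],[[-0.5,-0.2,15.9],[0,0,0],1],[[-0.4,-0.2,15.9],[0,0,0],1]]
end [0.4541 0.0705 0.178 ] yaw -2.4 tilt [-0.001  0.    -1.   ]
```

```bash
python3 -m jog '[[[-0.5,-0.2,16],[0,0,0],1],[[-0.5,-0.2,16],[0,0,0],1],[[-0.5,-0.2,16],[0,0,0],1],[[-0.5,-0.2,16],[0,0,0],1],[[0,0,0],[0,0,0],1],[[0,0,0],[0,0,0],1]]'; python3 - <<'E'
from h import *
p1,d=snap('scene','scene18.png');snap('top','top18.png')
p,r,y,o=where(); print(p,y,r.as_matrix()[:,2])
t=p+r.apply([0,0,.0975]); print('tip',t,((t[:2]-O)@np.stack([xv,yv],1)*1000).round(1),proj('scene',t))
cv2.imwrite('pics/s18.png',cv2.resize(p1[160:250,260:370,::-1],None,fx=6.5,fy=6.5,interpolation=cv2.INTER_CUBIC))
E
```

```text
t: 41.78
eef_pos: [0.4547, 0.0701, 0.1786]
tool_rot: [0.0, 0.722, 0.692, 0.0]
contact_force: [0.4, 0.5, -0.1]
gripper_width: 0.248
[0.45480043 0.06991082 0.17890623] -2.447494698140416 [ 1.07617207e-03  4.22090363e-04 -9.99999332e-01]
tip [0.45490536 0.06995198 0.0814063 ] [-37.2 179.5] [308.03495691 208.18600237]
```

View pics/s18.png

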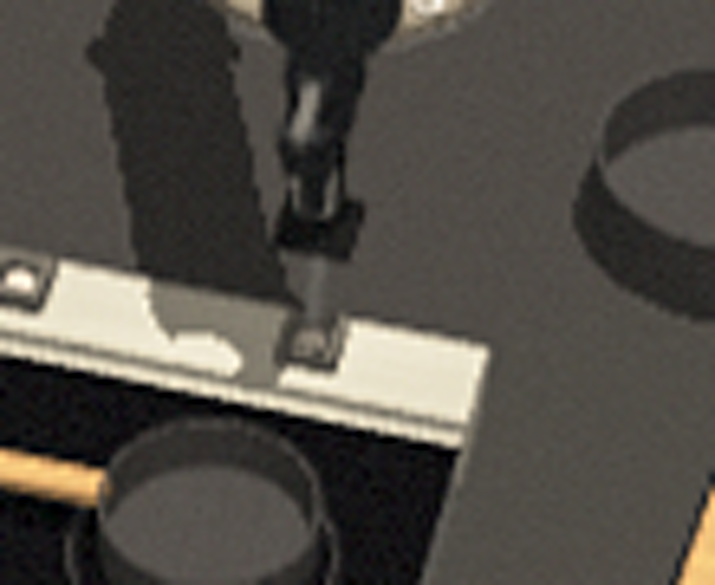

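```bash
python3 -m jog '[[[0,0,8],[0,0,0],1],[[0,0,6],[0,0,0],1],[[0,0,3],[0,0,0],1],[[0,0,0],[0,0,0],1]]';python3 -m jog '[[[0,0,2],[0,0,0],1],[[0,0,1],[0,0,0],1],[[0,0,0],[0,0,0],1]]'; python3 -m jog '[[[0,0,1.5],[0,0,0],1],[[0,0,1],[0,0,0],1],[[0,0,0],[0,0,0],1]]'
```

```text
t: 42.38
eef_pos: [0.454, 0.0694, 0.161]
tool_rot: [-0.0, 0.722, 0.692, -0.0]
contact_force: [0.3, 0.7, -1.8]
gripper_width: 0.253
t: 42.75
eef_pos: [0.4545, 0.0696, 0.1584]
tool_rot: [0.0, 0.722, 0.692, 0.0]
contact_force: [-0.3, -0.5, -0.1]
gripper_width: 0.249
t: 43.12
eef_pos: [0.4544, 0.0695, 0.1558]
tool_rot: [0.0, 0.722, 0.692, 0.0]
contact_force: [0.8, 0.6, 0.3]
gripper_width: 0.255
```

```bash
python3 -m jog '[[[0,0,1.5],[0,0,0],1],[[0,0,0],[0,0,0],1]]';python3 -m jog '[[[0,0,1],[0,0,0],1],[[0,0,0],[0,0,0],1]]'; python3 -m jog '[[[0,0,1],[0,0,0],1],[[0,0,0],[0,0,0],1]]'
```

```text
t: 43.38
eef_pos: [0.4543, 0.0695, 0.1542]
tool_rot: [-0.0, 0.722, 0.692, 0.0]
contact_force: [0.8, 0.6, -0.3]
gripper_width: 0.25
t: 43.62
eef_pos: [0.4544, 0.0696, 0.1535]
tool_rot: [0.0, 0.722, 0.692, 0.0]
contact_force: [-0.3, -0.0, 3.6]
gripper_width: 0.252
t: 43.88
eef_pos: [0.4546, 0.0696, 0.1533]
tool_rot: [0.0, 0.722, 0.692, 0.0]
contact_force: [-3.6, -0.2, 13.9]
gripper_width: 0.249
```

```bash
python3 -m jog '[[[0,0,-6],[0,0,0],1],[[0,0,-14],[0,0,0],1],[[0,0,-10],[0,0,0],1],[[0,0,0],[0,0,0],1],[[0,0,0],[0,0,0],1]]'; python3 - <<'E'
from h import *
snap('top','top19.png'); p,r,y,o=where(); print(p,y,r.as_matrix()[:,2])
h=O-.038*xv
plan([([*h,.182],7)],-2.5-y,1,nd=0)
E
```

```text
t: 44.5
eef_pos: [0.4541, 0.0695, 0.1822]
tool_rot: [-0.0, 0.722, 0.692, -0.0]
contact_force: [-0.3, -0.2, -0.3]
gripper_width: 0.252
[0.45396894 0.06943396 0.18201013] -2.467847697279758 [-5.90632555e-04 -1.32374624e-04 -9.99999817e-01]
[[[-26,0,0],[0,0,0],1],[[-25,0,0],[0,0,0],1],[[-26,0,0],[0,0,0],1],[[-25,0,0],[0,0,0],1],[[-26,0,0],[0,0,0],1],[[-25,0,0],[0,0,0],1],[[-26,0,0],[0,0,0],1]]
end [ 0.4463 -0.1094  0.182 ] yaw -2.5 tilt [-0.001 -0.    -1.   ]
```

```bash
python3 -m jog '[[[-26,0,0],[0,0,0],1],[[-25,0,0],[0,0,0],1],[[-26,0,0],[0,0,0],1],[[-25,0,0],[0,0,0],1],[[-26,0,0],[0,0,0],1],[[-25,0,0],[0,0,0],1],[[-26,0,0],[0,0,0],1],[[0,0,0],[0,0,0],1],[[0,0,0],[0,0,0],1]]'; python3 - <<'E'
from h import *
p1,d=snap('scene','scene20.png')
p,r,y,o=where(); print(p,y,r.as_matrix()[:,2])
t=p+r.apply([0,0,.0975]); print('tip',t,((t[:2]-O)@np.stack([xv,yv],1)*1000).round(1),proj('scene',t))
cv2.imwrite('pics/s20.png',cv2.resize(p1[150:250,220:340,::-1],None,fx=6,fy=6,interpolation=cv2.INTER_CUBIC))
E
```

```text
t: 45.68
eef_pos: [0.4464, -0.1086, 0.182]
tool_rot: [-0.0, 0.722, 0.692, -0.0]
contact_force: [-1.0, 0.2, -0.3]
gripper_width: 0.254
[ 0.44649134 -0.10835067  0.18203975] -2.397867525548726 [-5.60725646e-04  4.43384484e-04 -9.99999744e-01]
tip [ 0.44643667 -0.10830744  0.08453977] [-37.9   1. ] [263.15025878 198.45732411]
```

View pics/s20.png

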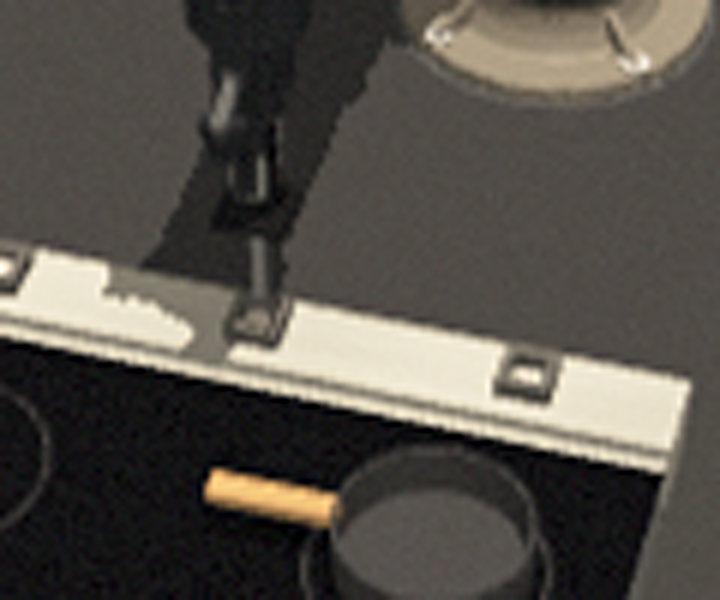

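```bash
python3 -m jog '[[[0,0,8],[0,0,0],1],[[0,0,6],[0,0,0],1],[[0,0,4],[0,0,0],1],[[0,0,2],[0,0,0],1],[[0,0,0],[0,0,0],1]]';python3 -m jog '[[[0,0,2],[0,0,0],1],[[0,0,1],[0,0,0],1],[[0,0,0],[0,0,0],1]]'; python3 -m jog '[[[0,0,1.5],[0,0,0],1],[[0,0,1.5],[0,0,0],1],[[0,0,1],[0,0,0],1],[[0,0,0],[0,0,0],1]]'
```

```text
t: 46.35
eef_pos: [0.4465, -0.1093, 0.1622]
tool_rot: [-0.0, 0.722, 0.692, -0.0]
contact_force: [0.0, 0.3, -0.7]
gripper_width: 0.254
t: 46.72
eef_pos: [0.4466, -0.1093, 0.1593]
tool_rot: [0.0, 0.722, 0.692, 0.0]
contact_force: [-0.1, -0.9, -0.6]
gripper_width: 0.248
t: 47.22
eef_pos: [0.4466, -0.1093, 0.1552]
tool_rot: [0.0, 0.722, 0.692, 0.0]
contact_force: [-0.5, 0.0, -1.1]
gripper_width: 0.251
```

```bash
python3 -m jog '[[[0,0,1],[0,0,0],1],[[0,0,0],[0,0,0],1]]';python3 -m jog '[[[0,0,1],[0,0,0],1],[[0,0,0],[0,0,0],1]]'; python3 -m jog '[[[0,0,1],[0,0,0],1],[[0,0,0],[0,0,0],1]]'
```

```text
t: 47.48
eef_pos: [0.4466, -0.1093, 0.1542]
tool_rot: [0.0, 0.722, 0.692, 0.0]
contact_force: [0.7, -0.6, 1.0]
gripper_width: 0.256
t: 47.72
eef_pos: [0.4467, -0.1093, 0.1535]
tool_rot: [0.0, 0.722, 0.692, 0.0]
contact_force: [-0.2, -0.1, 3.5]
gripper_width: 0.254
t: 47.98
eef_pos: [0.4469, -0.1094, 0.1533]
tool_rot: [0.0, 0.722, 0.692, 0.0]
contact_force: [-3.9, 0.1, 13.5]
gripper_width: 0.25
```

```bash
python3 -m jog '[[[0,0,-6],[0,0,0],1],[[0,0,-20],[0,0,0],1],[[0,0,-30],[0,0,0],1],[[0,0,-30],[0,0,0],1],[[0,0,-25],[0,0,0],1],[[0,0,0],[0,0,0],1]]'; python3 - <<'E'
from h import *
for n in('scene','top'): p1,d=snap(n,n+'21.png')
p,r,y,o=where(); print(p,y,r.as_matrix()[:,2])
plan([([.5714,.3523,.265],14)],-7.46-y,1,nd=0)
p1,d=load('scene21.png')
cv2.imwrite('pics/s21.png',cv2.resize(p1[180:280,190:340,::-1],None,fx=5,fy=5,interpolation=cv2.INTER_CUBIC))
E
```

```text
t: 48.72
eef_pos: [0.4476, -0.1095, 0.2647]
tool_rot: [0.001, 0.722, 0.692, 0.001]
contact_force: [-0.3, 0.6, -1.3]
gripper_width: 0.253
[ 0.44608974 -0.10922145  0.26254946] -2.4621523538938814 [-7.84338353e-04  1.33585426e-04 -9.99999683e-01]
[[[33,8,-0],[0,0,0.4],1],[[34,7,-0],[0,0,0.4],1],[[33,7,-1],[0,0,0.4],1],[[34,7,0],[0,0,0.4],1],[[33,6,0],[0,0,0.4],1],[[34,7,-0],[0,0,0.4],1],[[33,6,-0],[0,0,0.4],1],[[34,6,-0],[0,0,0.4],1],[[34,5,-1],[0,0,0.4],1],[[33,6,0],[0,0,0.4],1],[[34,5,0],[0,0,0.4],1],[[34,5,-0],[0,0,0.4],1]]
[[[34,5,-0],[0,0,0.4],1],[[34,4,-0],[0,0,0.4],1]]
end [0.5714 0.3527 0.2645] yaw -8.1 tilt [-0.001  0.    -1.   ]
```

View pics/s21.png

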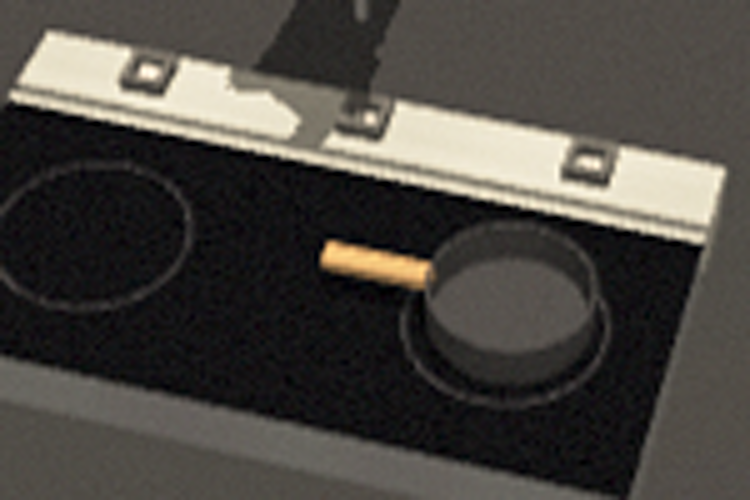

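Pushers: left and middle (crop (590,163), (365,118)) show less of their white top than the right one (150,72). Back to the rack.

```bash
python3 -m jog '[[[33,8,0],[0,0,0.4],1],[[34,7,0],[0,0,0.4],1],[[33,7,0],[0,0,0.4],1],[[34,7,0],[0,0,0.4],1],[[33,6,0],[0,0,0.4],1],[[34,7,0],[0,0,0.4],1],[[33,6,0],[0,0,0.4],1],[[34,6,0],[0,0,0.4],1],[[34,5,0],[0,0,0.4],1],[[33,6,0],[0,0,0.4],1],[[34,5,0],[0,0,0.4],1],[[34,5,0],[0,0,0.4],1]]';  python3 -m jog '[[[34,5,0],[0,0,0.2],1],[[34,4,0],[0,0,0],1],[[0,0,0],[0,0,0],1],[[0,0,20],[0,0,0],1],[[0,0,20],[0,0,0],1],[[0,0,20],[0,0,0],1],[[0,0,0],[0,0,0],1],[[0,0,0],[0,0,0],1]]'; python3 - <<'E'
from h import *
p1,d=snap('scene','scene22.png')
cv2.imwrite('pics/s22.png',cv2.resize(p1[130:290,320:440,::-1],None,fx=4,fy=4,interpolation=cv2.INTER_CUBIC))
p,r,y,o=where(); print(p,y,r.as_matrix()[:,2])
plan([([.5716,.3523,.119],8)],0.01,1,nd=1)
E
```

```text
t: 50.32
eef_pos: [0.5536, 0.287, 0.2611]
tool_rot: [-0.0, 0.751, 0.661, -0.002]
contact_force: [-0.5, -0.6, -0.5]
gripper_width: 0.258
t: 51.32
eef_pos: [0.5721, 0.3526, 0.2037]
tool_rot: [0.0, 0.752, 0.659, 0.0]
contact_force: [0.8, 1.0, -0.5]
gripper_width: 0.248
[0.57228759 0.35281922 0.20417367] -7.477617962549697 [ 1.17866746e-03  8.11243379e-04 -9.99998976e-01]
[[[-0.1,-0.1,10.6],[0,0,-0],1],[[-0.1,-0.1,10.7],[0,0,-0],1],[[-0.1,-0.1,10.6],[0,0,-0],1],[[-0,-0.1,10.7],[0,0,-0],1],[[-0.1,-0,10.6],[0,0,-0],1],[[-0.1,-0.1,10.7],[0,0,-0],1],[[-0.1,-0.1,10.6],[0,0,-0],1],[[-0.1,-0.1,10.7],[0,0,-0],1]]
end [0.5716 0.3523 0.119 ] yaw -7.5 tilt [ 0.001  0.001 -1.   ]
```

View pics/s22.png

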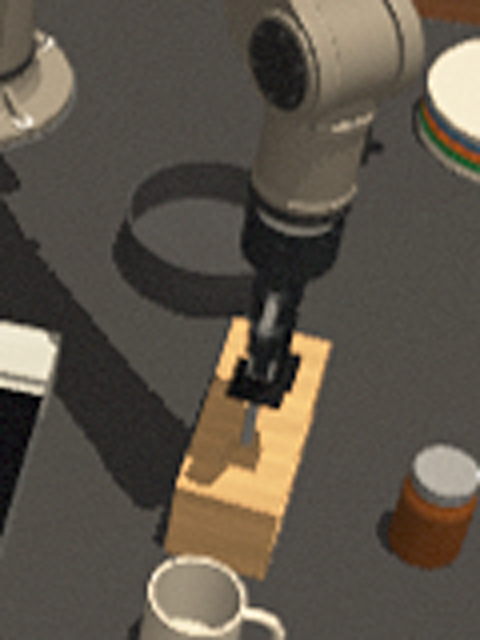

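```bash
python3 -m jog '[[[0,0,10],[0,0,0],1],[[0,-0.5,11],[0,0,0],1],[[-0.5,0,11],[0,0,0],1],[[0,0,0],[0,0,0],1]]'; python3 -m jog '[[[0,0,11],[0,0,0],1],[[0,0,11],[0,0,0],1],[[0,0,11],[0,0,0],1],[[0,0,11],[0,0,0],1],[[0,0,8],[0,0,0],1],[[0,0,0],[0,0,0],1]]'
```

```text
t: 51.88
eef_pos: [0.5704, 0.3516, 0.1697]
tool_rot: [-0.0, 0.752, 0.66, -0.001]
contact_force: [-0.3, 0.2, -1.1]
gripper_width: 0.252
t: 52.62
eef_pos: [0.5712, 0.3522, 0.1188]
tool_rot: [-0.0, 0.752, 0.66, -0.0]
contact_force: [-0.1, 0.7, -1.0]
gripper_width: 0.251
```

```bash
python3 -m jog '[[[0,0,1],[0,0,0],1],[[0,0,0],[0,0,0],0.3],[[0,0,0],[0,0,0],0],[[0,0,0],[0,0,0],-0.5],[[0,0,0],[0,0,0],-1],[[0,0,0],[0,0,0],-1],[[0,0,0],[0,0,0],-1],[[0,0,-20],[0,0,0],-1],[[0,0,-35],[0,0,0],-1],[[0,0,-40],[0,0,0],-1],[[0,0,-20],[0,0,0],-1],[[0,0,0],[0,0,0],-1]]'; python3 - <<'E'
from h import *
p,r,y,o=where();plan([([.38,.55,.26],8)],0.01,-1)
E
```

```text
t: 54.12
eef_pos: [0.572, 0.3527, 0.2354]
tool_rot: [0.0, 0.752, 0.66, 0.002]
contact_force: [0.5, -0.4, -1.0]
gripper_width: 0.998
[[[21,-27,-3],[0,0,-0],-1],[[22,-27,-3],[0,0,-0],-1],[[21,-27,-3],[0,0,-0],-1],[[21,-27,-3],[0,0,-0],-1],[[22,-27,-3],[0,0,-0],-1],[[21,-27,-4],[0,0,-0],-1],[[21,-27,-3],[0,0,-0],-1],[[22,-27,-3],[0,0,-0],-1]]
end [0.38   0.5503 0.2602] yaw -7.5 tilt [ 0.003  0.002 -1.   ]
```

Move the arm clear to see everything before handing in.

```bash
python3 -m jog '[[[21,-27,-3],[0,0,0],-1],[[22,-27,-3],[0,0,0],-1],[[21,-27,-3],[0,0,0],-1],[[21,-27,-3],[0,0,0],-1],[[22,-27,-3],[0,0,0],-1],[[21,-27,-4],[0,0,0],-1],[[21,-27,-3],[0,0,0],-1],[[22,-27,-3],[0,0,0],-1],[[0,0,0],[0,0,0],-1],[[0,0,0],[0,0,0],-1]]'; python3 - <<'E'
from h import *
for n in('scene','top'): p1,d=snap(n,n+'23.png')
C=cloud('top',d)
for k,n in enumerate((.18,0,-.18)):
    h=O+n*yv-.038*xv; c,rw=proj('top',[*h,.06]); c,rw=int(round(c)),int(round(rw)); print('pusher',k+1,'depth z top-cam',np.median(C[rw-1:rw+2,c-1:c+2,2]).round(4), 'before', np.median(cloud('top',load('top0.png')[1])[rw-1:rw+2,c-1:c+2,2]).round(4))
cv2.imwrite('pics/t23.png',cv2.resize(p1[100:260,75:430,::-1],None,fx=2.2,fy=2.2,interpolation=cv2.INTER_CUBIC))
for n in('top','scene'):
    print([(round(l['score'],2),((atz(n,l['xy'][0]*560,l['xy'][1]*420,.09)[:2]-O)@np.stack([xv,yv],1)*1000).round(0)) for l in bot.landmark_of(n,'skillet_tip')])
p2,d2=load('scene23.png')
cv2.imwrite('pics/s23.png',cv2.resize(p2[170:290,180:440,::-1],None,fx=3,fy=3,interpolation=cv2.INTER_CUBIC))
E
```

```text
t: 55.38
eef_pos: [0.3796, 0.5487, 0.2566]
tool_rot: [0.001, 0.752, 0.659, -0.001]
contact_force: [1.0, -0.9, 0.5]
gripper_width: 0.998
pusher 1 depth z top-cam 0.0556 before 0.0639
pusher 2 depth z top-cam 0.0572 before 0.0636
pusher 3 depth z top-cam 0.0637 before 0.0635
[(0.44, array([ 71., 464.]))]
[(0.92, array([101.,  15.])), (0.73, array([-396.,  502.])), (0.41, array([111., 621.])), (0.31, array([ 72., 466.])), (0.2, array([ 69., 463.]))]
```

View pics/t23.png

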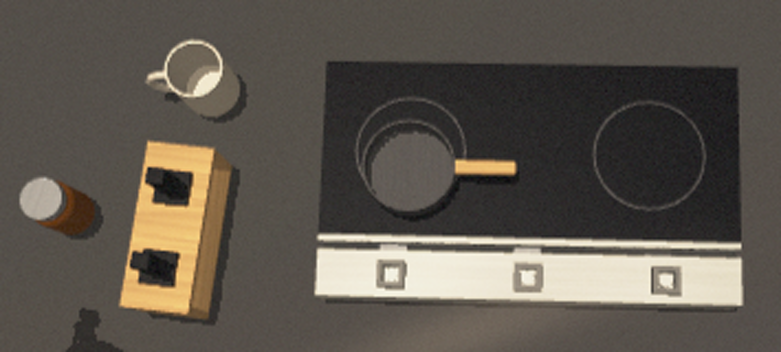

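View pics/s23.png

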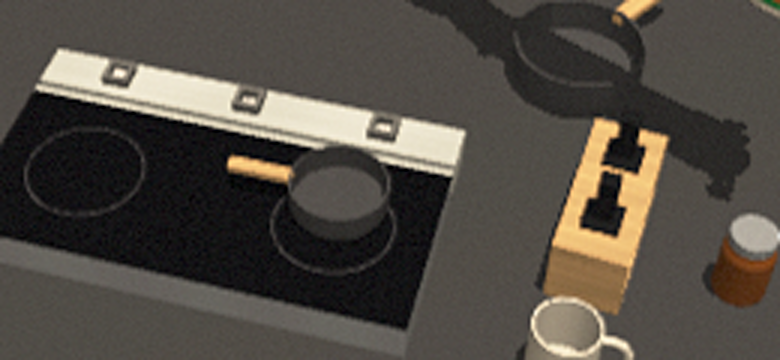

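```bash
python3 -m jog '[[[0,0,0],[0,0,0],-1],[[0,0,0],[0,0,0],-1],[[0,0,0],[0,0,0],-1],[[0,0,0],[0,0,0],-1]]' >/dev/null; python3 - <<'E'
from h import *
p1,d=snap('top','top24.png'); p0,d0=load('top23.png'); pi,di=load('top0.png')
print('moved px hob',(abs(p1.astype(int)-p0).max(2)[120:245,215:420]>60).sum())
C=cloud('top',d);Ci=cloud('top',di)
g=p1.max(2)
for nm,c in(('near',(.4648,.3675)),('far',(.5722,.352))):
    for cc,gg,l in((Ci,pi.max(2),'before'),(C,g,'now')):
        m=(np.hypot(cc[...,0]-c[0],cc[...,1]-c[1])<.04)&(cc[...,2]>.094)
        hi=m&(cc[...,2]>.155); lo=m&(cc[...,2]<.106)&(gg<60)
        print(nm,l,'top of handle',cc[hi].mean(0).round(4),hi.sum(),'zmax',np.percentile(cc[m][:,2],98).round(4),'collar',cc[lo].mean(0).round(4),lo.sum())
# pan centre
hsv=cv2.cvtColor(p1,cv2.COLOR_RGB2HSV)
m=(C[...,2]>.083)&(C[...,2]<.105)&(abs(C[...,1]-0)<.16)&(C[...,0]>.45)&(C[...,0]<.75)
w=m&(hsv[...,1]>90); k=((C[w][:,:2]-O)@np.stack([xv,yv],1)*1000); print('handle hob extent',k.min(0).round(0),k.max(0).round(0))
k=((C[m&~w][:,:2]-O)@np.stack([xv,yv],1)*1000).astype(np.float32); print('rim circle',cv2.minEnclosingCircle(k), 'z',np.median(C[m&~w][:,2]))
for t in('mug','jar','bowl'):
    L=bot.landmark_of('top',t); print(t,atz('top',L[0]['xy'][0]*560,L[0]['xy'][1]*420,0).round(3))
E
```

```text
moved px hob 0
near before top of handle [0.4635 0.366  0.1624] 77 zmax 0.1659 collar [0.4625 0.3612 0.0994] 129
near now top of handle [0.4628 0.3671 0.1627] 77 zmax 0.1658 collar [0.4616 0.3628 0.0997] 128
far before top of handle [0.5718 0.3509 0.1629] 74 zmax 0.1665 collar [0.5685 0.3462 0.0993] 120
far now top of handle [0.5681 0.3519 0.1626] 77 zmax 0.1659 collar [0.5652 0.3463 0.0994] 124
handle hob extent [90. 19.] [109.  97.]
rim circle ((99.32881927490234, 159.10816955566406), 61.47047805786133) z 0.09776988876501447
mug [0.734 0.331 0.   ]
jar [0.559 0.527 0.   ]
bowl [ 0.455 -0.573  0.   ]
```

```bash
python3 -c "
from station import bot
print(bot.hand_in())"
```

```text
the job is handed in; nothing more can be done
None
```

The job is done and handed in at about 56 s on the robot's clock; the hand-in gives no verdict.

**Pan:** Only the small skillet was on the hob. The larger skillet on the worktop is a look-alike, and I left it alone. I gripped the small skillet's handle and swung it about 110° in over the glass. Later the pan was knocked about 30 mm towards the gap while the arm was elsewhere. The handle stayed turned in: it lies 90–109 mm behind the middle of the gap and 19–97 mm along it. The pan was still, so nothing needed mending.

**Feeler and pushers:**

| Place | Blade | Pusher, camera depth reading |
|---|---|---|
| 1 | Jammed 15 mm down, about 12 N | Pressed to its stop; top fell from 64 to 56 mm |
| 2 | Jammed 15 mm down, about 12 N | Pressed to its stop; top fell from 64 to 57 mm |
| 3 | Went in freely to 41 mm | Not pressed; unchanged at 64 mm |

**Final checks:**
- **Tools:** Both hang upright in the rack, with collars at their original height. The stylus sits about 4 mm from where it first hung, within the 14 mm allowed.
- **Mug, jar and bowl:** Their measured positions agree with the start to about 6 mm, which is within the detector's scatter.
- **Disagreement:** The top camera's last search for the skillet's handle end gave only a false hit over by the rack, so I relied on the scene camera and the depth readings for it.

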